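# Hand-sift the beads, load the sieve shaker and set its dial by clicks

### The arm

A 6-joint arm with a two-finger parallel gripper is mounted at the origin on a cart in front of the work surface, level with it; the furniture and walls round the work are solid. World frame = base frame: x ahead of the robot, y to its left, z up, the work surface at z = 0. Lengths are in m, angles in rad, forces in N, time in s.
With the tool pointing down it reaches from about 0.325 to 0.85 m from the base axis. Payload 15.5 kg.
Tool frame: the origin (TCP) lies midway between the tips of the shut fingers; the grasp point (between the pads) lies 19 mm behind it (env.tcp_to_grasp is the distance from the TCP to the grasp point, in m); x points along the fingers, y is the direction in which the jaws open and shut, and the axes are right-handed (so a half turn about x gives the same grasp; the last joint's range is limited). The gripper opens to 91 mm and grips with 3 to 60 N. Pads are 32 mm wide; open, the fingers measure 118 mm over their backs; the gripper's body (76 mm by 178 mm) begins 60 mm behind the grasp point.
Start: joints at [-1.246, 0.494, 1.345, -0, 1.302, -0.096], TCP at [0.255, -0.57, 0.214] pointing down, gripper open.
Joint ranges: [-2.91, 2.91], [-0.82, 2.16], [0.22, 2.67], [-1.22, 4.37], [0.12, 2.79], [-3.08, 3.08]. Speed limits (rad/s): [1.89, 1.89, 2.57, 3.01, 3.01, 3.01].

### API

Orientations are given as a unit quaternion [x, y, z, w].
In Python, from cell import env, viewer, finish_job gives the robot as it stands.
- The arm moves only by the shell command python3 -m jog 'ROWS'. ROWS is JSON, one flat list of numbers, 7 for each row, row after row: the shift along the tool's x, y, z scaled (see below), then the turn, a rotation vector about the tool's x, y, z scaled (see below), then the opening in per cent of the stroke, from 0 (shut) to 100 (fully open). A call has 1 to 12 rows; each row is the pose to reach, as a shift and turn from the pose measured when the call began, along the tool's axes at that moment, turning the shorter way round; what a row does not reach only later rows make up. The controller multiplies each number of a shift by 0.2 m and each number of a turn by 180 degrees. A row lasts 1/8 s, in which the tool goes at most 62.5 mm and 10.7 degrees, less where a joint would pass 70% of its speed; a pose out of reach is approached as far as the arm can. A call with a number of a shift or a turn outside -1 to 1 is refused whole. A call with a gripper value outside its range is refused whole. The fingers move at their own pace and stop on an object; the grip force is fixed at half the most. Time passes only in rows, so rows that repeat a pose let the fingers close. It gives the time, the measured TCP pose, the force and the opening at its end, in the units of the state.
- env.get_state(): the state, without advancing time (a new reading comes with each control period).
- viewer.camera(name): name is "side" or "top" or "wrist"; returns a dict with "frame" (480x640x3 uint8, red, green, blue), "fx", "fy", "cx", "cy" (pixels), "rvec" (rotation vector, rad) and "tvec" (3), from world to camera coordinates, as OpenCV has them. Camera axes: x right, y down, z forward; pixel columns grow to the right and rows downward; lengths in m; the calibration is good to about 2 mm. A picture is of the moment at which its call begins. There is no depth.
- finish_job(): hands the job in, once; it reports no verdict.
The state is a dict: "time": time; "qpos": joint angles; "qd": joint speeds; "tau": joint torques, N m; "ee_pos": TCP position; "ee_rot": TCP orientation; "force": force on the tool from outside, world axes, zero at the start; "wrist_torque": the same for the moment, N m; "gripper_width": finger opening in m.
Only numpy, scipy, OpenCV 4.12 (cv2) and the standard library are available. Lean on these libraries where they do the work, as an engineer would, in place of code of your own. Each camera call takes 0.05 s, during which the arm holds its last target. There are 200 camera calls.

### The job

Lift the sieve by its tab a little off the pan and shake it side to side until every small bead has dropped through into the pan and only the large balls stay in it, then stand it level within the rim of the shaker's deck. Next lay all the black rubber blocks in the sieve on the deck. Last, turn the shaker's dial anticlockwise all the way to its stop, then clockwise exactly four clicks, and leave the forceps where they lie.

Things in the scene. Friction and masses are not known exactly. Their poses are not given: they have to be found in the camera images.
- pan: Shallow open stainless pan fixed on the bench, outside 270 x 240 x 34 mm (x, y, z), walls and floor 4 mm thick. Origin under its centre, on the bench. Keep tall wrists clear of the wall: a towel dispenser hangs at the left rear (x over 0.65, y 0.01 to 0.28) from 0.53 m above the bench up, and a microscope stands at the right rear (x 0.45 to 0.75, y below -0.40).
- sieve_floor (a point): Centre of the top of the bar floor of a loose 0.2 kg aluminium hand sieve that starts in the pan, its x along the pan's y; its four feet end 24 mm below. Inside 130 x 170 mm (x, y), outside 138 x 178, plus 6 mm at the tab (+x); wall tops 30 mm above this point. Three flat bars 17 mm wide lie along y with 20 mm slots between and beside them, so things roll into the slots when shaken along x.
- sieve_tab (a point): The sieve's grip: upright black tab on the middle of its +x wall, 10 mm thick (x), 70 mm long (y), free from 23 mm below this point (wall top) to its top 19 mm above it. The point is mid-thickness, 70 mm in +x and 53 mm up from the sieve floor's centre. Pinch it firmly from above across its thickness (closing along the sieve's x); the weight hangs to its -x side.
- deck (a point): Centre of the top of the steel deck, 46 mm above the bench, of a fixed white sieve shaker 314 x 196 mm (x, y). A rim 10 mm high encloses the deck's flat field of 198 x 158 mm (x, y), in which the sieve stands on its feet, its long side along this x, tab to either side. Axes are the shaker's; the dial is 158 mm in front (-x).
- dial_grip (a point): Black dial on the shaker's front panel, turning about the vertical: a straight raised grip bar 54 mm long, 13 mm wide, top 11 mm above this point, foot 17 mm below it, on a disc of 60 mm diameter. The point is on the axis and turns with the dial; its x runs along the bar. A ring of marks on the panel shows the clicks.
- dial (a joint): Angle of the dial in rad, 0 at its anticlockwise stop (seen from above), growing clockwise to 4.5 at the other stop. It clicks every 0.3 rad, at whole multiples of 0.3, and a spring ball draws it into the nearest click when let go; turning it takes about 0.1 N m.
- forceps: Steel forceps, 123 mm long, lying on the bench: bystander, to be left alone.
- bead0_center (a point): One of up to six white ceramic beads, balls 15 mm in diameter, that start on the bars of the sieve; they are small enough to fall through its slots. Some runs have fewer. The point is its centre.
- bead1_center (a point): One of up to six white ceramic beads, balls 15 mm in diameter, that start on the bars of the sieve; they are small enough to fall through its slots. Some runs have fewer. The point is its centre.
- bead2_center (a point): One of up to six white ceramic beads, balls 15 mm in diameter, that start on the bars of the sieve; they are small enough to fall through its slots. Some runs have fewer. The point is its centre.
- bead3_center (a point): One of up to six white ceramic beads, balls 15 mm in diameter, that start on the bars of the sieve; they are small enough to fall through its slots. Some runs have fewer. The point is its centre.
- bead4_center (a point): One of up to six white ceramic beads, balls 15 mm in diameter, that start on the bars of the sieve; they are small enough to fall through its slots. Some runs have fewer. The point is its centre.
- bead5_center (a point): One of up to six white ceramic beads, balls 15 mm in diameter, that start on the bars of the sieve; they are small enough to fall through its slots. Some runs have fewer. The point is its centre.
- ball0_center (a point): One of two large white ceramic balls, 34 mm in diameter, that start in the sieve, resting in its slots; too large to fall through. The point is its centre.
- ball1_center (a point): One of two large white ceramic balls, 34 mm in diameter, that start in the sieve, resting in its slots; too large to fall through. The point is its centre.
- block0_mid (a point): One of up to three sieving aids: black rubber block 32 x 64 x 32 mm (its x, y, z), 60 g, rounded edges, with two grey lines round it, lying on the bench. Some runs have only two. The point is its centre, 16 mm above the bench; y runs along its length.
- block1_mid (a point): One of up to three sieving aids: black rubber block 32 x 64 x 32 mm (its x, y, z), 60 g, rounded edges, with two grey lines round it, lying on the bench. Some runs have only two. The point is its centre, 16 mm above the bench; y runs along its length.
- block2_mid (a point): One of up to three sieving aids: black rubber block 32 x 64 x 32 mm (its x, y, z), 60 g, rounded edges, with two grey lines round it, lying on the bench. Some runs have only two. The point is its centre, 16 mm above the bench; y runs along its length.
There are look-alikes about, which are no part of the job. Leave any green, pink or yellow look-alike of the part that bears ball0_center alone.

How it is judged:
By the outcome, as a careful person would: the job done as asked, in the order asked, and still so for the second after the job is handed in, with the robot touching nothing.
Of bead0, bead1, bead2, bead3, bead4, bead5 only 3 to 6 are there at a start; the rules pass over those that are not, and their reading is None.
Of block0, block1, block2 only 2 to 3 are there at a start; the rules pass over those that are not, and their reading is None.
At some moment in a run one of block0, block1, block2 may be knocked a few centimetres aside while the robot is not near it.
It also fails if it takes over 208 s, if anything falls off the work surface, if the arm or the gripper's body presses on something with over 40 N, if the wrist force passes 120 N, or if a joint passes its speed limit or range.

## Working session

There is one attempt and no reset: what is moved stays moved. The work goes in short steps, Python scripts to look and compute and a shell command to move; the robot and the scene stay as the last step left them, time stands still between calls to the robot, and variables do not carry over. Pictures are saved under pics/ and viewed, about 12 in all and at most 16, crops included, and the job is handed in when it is done.

```bash
ls; mkdir -p pics
cat > h.py <<'E'
import numpy as np, cv2
from scipy.spatial.transform import Rotation as R
from cell import env, viewer
def cam(n,save=None):
    c=viewer.camera(n)
    c['R']=cv2.Rodrigues(np.array(c['rvec'],float))[0]; c['t']=np.array(c['tvec'],float)
    if save: cv2.imwrite('pics/'+save,c['frame'][:,:,::-1])
    np.save('pics/'+n+'.npy',c,allow_pickle=True)
    return c
def load(n): return np.load('pics/'+n+'.npy',allow_pickle=True).item()
def ray(c,u,v):
    d=c['R'].T@np.array([(u-c['cx'])/c['fx'],(v-c['cy'])/c['fy'],1.]); o=-c['R'].T@c['t']; return o,d/np.linalg.norm(d)
def onz(c,u,v,z):
    o,d=ray(c,u,v); return o+d*(z-o[2])/d[2]
def tri(*obs):
    A=np.zeros((3,3));b=np.zeros(3)
    for c,u,v in obs:
        o,d=ray(c,u,v);P=np.eye(3)-np.outer(d,d);A+=P;b+=P@o
    x=np.linalg.solve(A,b); return x,[np.linalg.norm(np.cross(x-ray(*o)[0],ray(*o)[1])) for o in obs]
def proj(c,p):
    q=c['R']@np.array(p)+c['t']; return q[0]/q[2]*c['fx']+c['cx'],q[1]/q[2]*c['fy']+c['cy']
def pose():
    s=env.get_state(); return np.array(s['ee_pos']),R.from_quat(s['ee_rot']),s
def go(p,yaw_closing=None):
    """row numbers to reach TCP p pointing down with jaw (tool y) along angle yaw_closing in world xy"""
    P,Q,s=pose(); sh=Q.inv().apply(np.array(p)-P)/0.2
    rv=np.zeros(3)
    if yaw_closing is not None:
        best=None
        for k in (0,np.pi):
            a=yaw_closing+k; y=np.array([np.cos(a),np.sin(a),0]); x=np.array([0,0,-1.])
            T=R.from_matrix(np.array([x,y,np.cross(x,y)]).T)
            r=(Q.inv()*T).as_rotvec()/np.pi
            if best is None or np.linalg.norm(r)<np.linalg.norm(best): best=r
        rv=best
    print('shift',sh.round(4),'turn',rv.round(4),'t',s['time'],'q6',round(s['qpos'][5],2))
E
python3 - <<'E'
from h import *
for n in('top','side','wrist'):
    c=cam(n,n+'0.png'); print(n,c['fx'],(-c['R'].T@c['t']).round(3),c['R'].round(2).tolist())
P,Q,s=pose();print(P,Q.as_matrix().round(3).tolist(),s['gripper_width'],s['force'])
E
```

```text
pics
top 565.6378127157149 [0.286 0.018 1.491] [[-0.01, -1.0, 0.0], [-0.98, 0.01, -0.17], [0.17, -0.01, -0.98]]
side 434.6622700406726 [ 0.433 -0.496  0.851] [[0.98, -0.2, -0.01], [-0.17, -0.82, -0.55], [0.1, 0.54, -0.84]]
wrist 385.10006067419647 [ 0.331 -0.536  0.384] [[0.41, -0.91, -0.0], [-0.87, -0.39, 0.29], [-0.27, -0.12, -0.96]]
[ 0.25520427 -0.57019548  0.2134948 ] [[-0.0, 0.408, -0.913], [0.001, -0.913, -0.408], [-1.0, -0.001, -0.0]] 0.09150201141014266 [-0.62867118 -0.11485013  0.22463746]
```

View pics/top0.png

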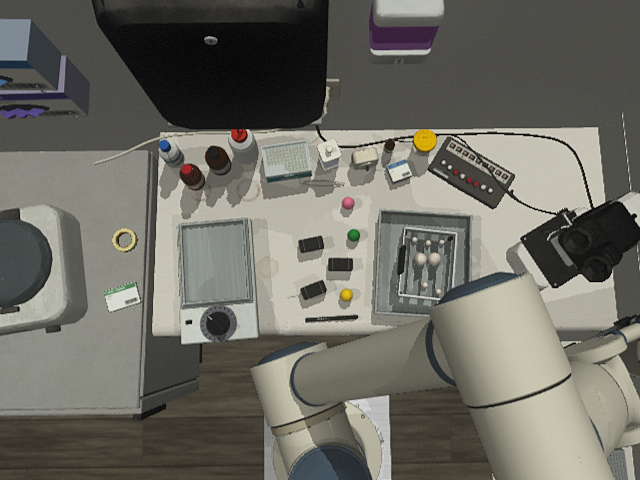

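View pics/side0.png

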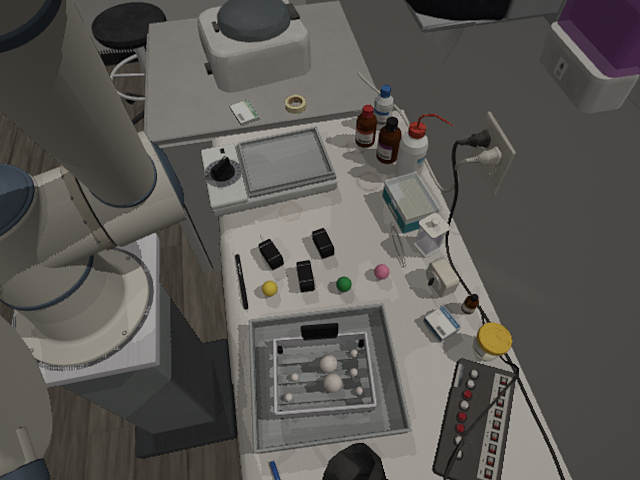

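The top view shows the pan at (423,265) with the sieve in it, tab at (401,260), and two white balls at (420,258) and (433,258). The blocks are at (311,244), (340,264) and (314,290). The shaker is at (217,265) with its dial at (218,322). The forceps lie at (323,183).

Possible mix-ups:
- **Balls:** coloured look-alikes at (348,202) pink, (354,235) green and (346,295) yellow.
- **Blocks:** the black pen at (331,318) and the sieve's small black corner pieces.
- **Tab:** the black tab at (401,260) in top and (320,331) in side fits the description.

Next, a close crop to check these.

Run:
```python
from h import *
T=load('top');S=load('side')
a=cv2.resize(T['frame'][200:350,170:490],None,fx=2.5,fy=2.5,interpolation=2)[:,:,::-1]
b=cv2.resize(S['frame'][300:450,240:420],None,fx=1.9*.7,fy=1.9*.7)
b=cv2.resize(S['frame'][120:450,190:420],(157,225))
cv2.imwrite('pics/crop1.png',a)
def dark(c,x0,x1,y0,y1,n):
    g=c['frame'].max(2); m=np.zeros_like(g); m[y0:y1,x0:x1]=(g[y0:y1,x0:x1]<60)
    k,l,st,ce=cv2.connectedComponentsWithStats(m)
    for i in range(1,k):
        if st[i,4]>25:
            cn=np.argwhere(l==i)[:,::-1].astype(np.float32); r=cv2.minAreaRect(cn)
            print(n,ce[i].round(1),st[i],[np.round(x,1) for x in r])
dark(T,180,490,200,345,'top'); dark(S,190,420,130,420,'side')
```

```text
top [484.5 202.4] [479 200  11   7  29] [array([484.5, 202.2]), array([11.7,  2.6]), np.float64(31.0)]
top [421.4 214.7] [382 212  82   7 112] [array([422.5, 214.7]), array([81.2,  1.9]), np.float64(3.7)]
top [467.  253.5] [466 226   3  55 118] [array([467., 253.]), array([54.,  2.]), np.float64(90.0)]
top [310.9 244.2] [299 236  25  17 276] [array([310.9, 244.1]), array([12.4, 23.7]), np.float64(78.7)]
top [401.  259.8] [397 245   9  31 181] [array([400.9, 259.9]), array([ 6.5, 30.3]), np.float64(5.2)]
top [340.2 264.5] [328 258  25  13 271] [array([340., 264.]), array([12., 24.]), np.float64(90.0)]
top [313.3 289.7] [301 281  25  19 266] [array([313.2, 289.8]), array([12., 24.]), np.float64(68.7)]
top [447.4 295.7] [435 285  29  21 115] [array([449.3, 295.2]), array([ 7.8, 33.9]), np.float64(45.0)]
top [217.8 323.5] [206 312  24  24 448] [array([217.5, 323.5]), array([23., 23.]), np.float64(90.0)]
top [332.7 318.1] [306 315  52   7 148] [array([331.5, 318.1]), array([ 3.4, 51.2]), np.float64(86.4)]
top [429.2 333.4] [426 321   8  24 136] [array([429.2, 332.6]), array([ 6.4, 23.4]),
[... 1271 characters left out ...]
210.5 380.1] [ 190  327   47   93 3441] [array([213., 373.]), array([46., 92.]), np.float64(0.0)]
side [361.  342.9] [358 339   7   9  53] [array([361., 343.]), array([8., 6.]), np.float64(90.0)]
side [279.4 349.4] [277 346   6   8  43] [array([279.5, 349.5]), array([7., 5.]), np.float64(90.0)]
side [255.5 361.7] [255 355   2  14  27] [array([255.5, 361.5]), array([13.,  1.]), np.float64(90.0)]
side [256.4 388. ] [256 378   2  20  35] [array([256.5, 387.5]), array([19.,  1.]), np.float64(90.0)]
side [257.7 411.4] [257 402   5  17  32] [array([259., 410.]), array([ 4., 16.]), np.float64(0.0)]
side [354.2 403. ] [346 402  18   3  28] [array([354.5, 403. ]), array([17.,  2.]), np.float64(-0.0)]
```

View pics/crop1.png

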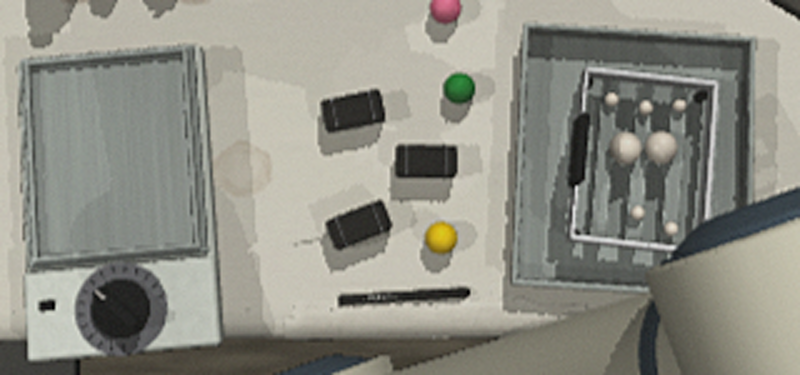

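The crop confirms the picks: black tab on the sieve's left side, five beads visible, two white balls, three blocks with grey lines. The dial points up-left. Now the positions from both views.

Run:
```python
from h import *
T=load('top');S=load('side')
# tab blobs ends
for n,a,b in (('tab',(400.9,259.9),(319.2,328)),('blkA',(310.9,244.1),(322.5,240)),('blkB',(340,264),(305,273)),('blkC',(313.2,289.8),(270.7,251)),('dial',(217.6,323.5),(222,171))):
    x,e=tri((T,*a),(S,*b)); print(n,x.round(4),np.round(e,4))
def ang(c,cen,L,dx,dy,z):
    d=np.array([dx,dy],float); d/=np.linalg.norm(d); p=onz(c,*(np.array(cen)+L/2*d),z);q=onz(c,*(np.array(cen)-L/2*d),z);v=p-q;return np.degrees(np.arctan2(v[1],v[0])),np.linalg.norm(v),((p+q)/2).round(4)
print('tabtop',ang(T,(400.9,259.9),30.3,np.sin(np.radians(5.2)),-np.cos(np.radians(5.2)),.1))
for cen,a in (((310.9,244.1),78.7),((340,264),90),((313.2,289.8),68.7)):
    # long side is second (height) -> direction perpendicular to angle
    t=np.radians(a+90); print(ang(T,cen,24,np.cos(t),np.sin(t),.032))
g=lambda u,v:(u/2.5+170,v/2.5+200)
for u,v in ((40,68),(188,57),(200,246),(45,258)): print('deck',onz(T,*g(u,v),.056).round(4))
print('dial',onz(T,217.6,323.5,.07).round(4))
go([.55,.30,.40],0)
```

```text
tab [ 0.4777 -0.191   0.0816] [0.0008 0.0008]
blkA [0.5296 0.0356 0.0275] [0.0007 0.0007]
blkB [ 0.4759 -0.0398  0.0271] [0.0004 0.0004]
blkC [0.4101 0.0309 0.0274] [0.0011 0.0011]
dial [0.3254 0.2721 0.0506] [0.0003 0.0003]
tabtop (np.float64(-7.260551722292407), np.float64(0.07605561330769545), array([ 0.4747, -0.1884,  0.1   ]))
(np.float64(100.78814090614114), np.float64(0.06276128861752348), array([0.5281, 0.0355, 0.032 ]))
(np.float64(89.32531946289772), np.float64(0.06239451374449427), array([ 0.4748, -0.0397,  0.032 ]))
(np.float64(110.6180261425791), np.float64(0.06183049440436357), array([0.4086, 0.0306, 0.032 ]))
deck [0.5721 0.3574 0.056 ]
deck [0.582  0.2047 0.056 ]
deck [0.3868 0.1904 0.056 ]
deck [0.3766 0.3467 0.056 ]
dial [0.3246 0.2686 0.07  ]
shift [-0.929  -3.3704 -3.1226] turn [-3.661e-01 -2.000e-04  2.000e-04] t 0.15 q6 -0.1
```

Run:
```python
from h import *
go([.478,-.19,.20],np.radians(-97.3))
go([.366,-.38,.20],np.radians(-97.3))
```

```text
shift [ 0.0689 -1.2802 -1.7932] turn [0.1745 0.     0.0003] t 0.15 q6 -0.1
shift [ 0.0682 -0.6417 -0.8941] turn [0.1745 0.     0.0003] t 0.15 q6 -0.1
```

```bash
python3 -m jog '[0,-0.2,-0.27,0.05,0,0,100, 0,-0.45,-0.6,0.1,0,0,100, 0,-0.65,-0.9,0.1745,0,0,100, 0,-0.65,-0.9,0.1745,0,0,100, 0,-0.65,-0.9,0.1745,0,0,100, 0,-0.65,-0.9,0.1745,0,0,100]'
python3 - <<'E'
from h import *
go([.478,-.19,.20],np.radians(-97.3))
E
```

```text
time: 0.9
ee_pos: [0.3663, -0.3784, 0.2136]
ee_rot: [-0.706, 0.044, 0.706, 0.045]
force: [0.3, -0.6, 0.2]
gripper_width: 0.0912
shift [ 0.0684 -1.005  -0.4352] turn [0.0003 0.0001 0.0002] t 0.9 q6 0.78
```

```bash
python3 -m jog '[0,-0.3,-0.13,0,0,0,100, 0,-0.6,-0.26,0,0,0,100, 0.03,-0.9,-0.4,0,0,0,100, 0.07,-1,-0.435,0,0,0,100, 0.07,-1,-0.435,0,0,0,100, 0.07,-1,-0.435,0,0,0,100]'
python3 - <<'E'
from h import *
c=cam('wrist','w1.png')
print(proj(c,[.4777,-.191,.1]))
E
```

```text
time: 1.65
ee_pos: [0.4777, -0.1921, 0.1997]
ee_rot: [-0.706, 0.045, 0.706, 0.045]
force: [1.2, -1.0, 0.2]
gripper_width: 0.0913
(np.float64(312.3790206018823), np.float64(237.022009387076))
```

View pics/w1.png

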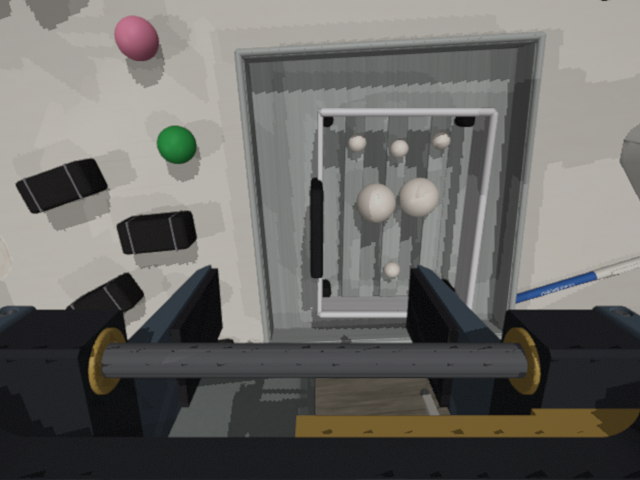

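The wrist view shows the tab as an upright dark strip from (317,180) to (317,277), square to the jaws and close to the prediction at (312,237). There are 4 beads clearly on the bars, and one more may be hidden behind the finger.

Run:
```python
from h import *
c=load('wrist');T=load('top');f=c['frame'].max(2)
m=np.zeros_like(f);m[170:290,300:332]=f[170:290,300:332]<60
k,l,st,ce=cv2.connectedComponentsWithStats(m)
i=1+st[1:,4].argmax(); print(st[i],ce[i])
pts=np.argwhere(l==i)
# right edge (inner top edge) and left edge per row
for v in (190,210,230,250,268):
    r=pts[pts[:,0]==v][:,1]; print(v,r.min(),r.max())
v0,v1=st[i,1],st[i,1]+st[i,3]
for z in(.1,):
    a=onz(c,ce[i][0],v0,z);b=onz(c,ce[i][0],v1,z);print(a.round(4),b.round(4),((a+b)/2).round(4),np.linalg.norm(a-b),np.degrees(np.arctan2(*(a-b)[1::-1])))
print(tri((c,ce[i][0],(v0+v1)/2),(T,400.9,259.9)))
P,Q,s=pose();print(P)
```

```text
[ 310  178   13  100 1227] [316.11002445 228.63732681]
190 311 322
210 310 322
230 311 322
250 310 322
268 310 322
[ 0.5203 -0.1991  0.1   ] [ 0.445  -0.1896  0.1   ] [ 0.4827 -0.1944  0.1   ] 0.07587744124111671 -7.198150609556179
(array([ 0.47750648, -0.19293409,  0.07499586]), [np.float64(0.0009423308774203429), np.float64(0.0009423308774202336)])
[ 0.47760901 -0.1923404   0.19978484]
```

Run:
```python
from h import *
go([.478,-.1937,.066],np.radians(-97.2))
```

```text
shift [ 0.6689  0.0066 -0.003 ] turn [-0.0006  0.0001  0.0001] t 1.7 q6 1.2
```

```bash
python3 -m jog '[0.2,0.007,0,0,0,0,100, 0.4,0.007,0,0,0,0,100, 0.6,0.007,0,0,0,0,100, 0.67,0.007,0,0,0,0,100, 0.67,0.007,0,0,0,0,100, 0.67,0.007,0,0,0,0,0, 0.67,0.007,0,0,0,0,0, 0.67,0.007,0,0,0,0,0, 0.67,0.007,0,0,0,0,0, 0.67,0.007,0,0,0,0,0, 0.67,0.007,0,0,0,0,0, 0.67,0.007,0,0,0,0,0]'
```

```text
time: 3.2
ee_pos: [0.4774, -0.1937, 0.0658]
ee_rot: [-0.706, 0.045, 0.706, 0.045]
force: [0.2, 0.2, 0.3]
gripper_width: 0.0243
```

```bash
python3 -m jog '[0,0,0,0,0,0,0, 0,0,0,0,0,0,0, 0,0,0,0,0,0,0, 0,0,0,0,0,0,0, -0.03,0,0,0,0,0,0, -0.06,0,0,0,0,0,0, -0.1,0,0,0,0,0,0, -0.1,0,0,0,0,0,0]'
python3 - <<'E'
from h import *
c=cam('side','s1.png');
cv2.imwrite('pics/s1c.png',cv2.resize(c['frame'][290:450,230:430],None,fx=3,fy=3)[:,:,::-1])
E
```

```text
time: 4.2
ee_pos: [0.4778, -0.1939, 0.0865]
ee_rot: [0.706, -0.045, -0.705, -0.045]
force: [-0.4, 0.3, -3.0]
gripper_width: 0.01
```

View pics/s1c.png

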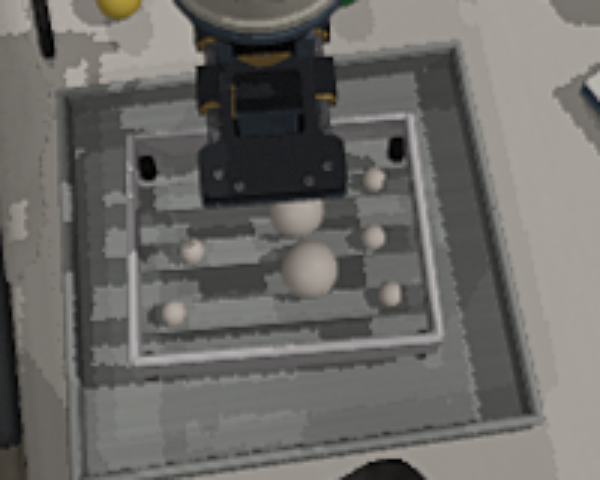

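The sieve is lifted clear at about 3 N. Five beads lie on the bars: three at right (374,180), (372,237), (391,294), two at left (192,251), (174,314). Now shake it along the jaw axis.

```bash
python3 -m jog '[0,-0.08,0,0,0,0,0, 0,0.08,0,0,0,0,0, 0,-0.08,0,0,0,0,0, 0,0.08,0,0,0,0,0, 0,-0.08,0,0,0,0,0, 0,0.08,0,0,0,0,0, 0,-0.08,0,0,0,0,0, 0,0.08,0,0,0,0,0, 0,-0.08,0,0,0,0,0, 0,0.08,0,0,0,0,0, 0,0,0,0,0,0,0, 0,0,0,0,0,0,0]';  python3 - <<'E'
from h import *
c=cam('side','s2.png');
cv2.imwrite('pics/s2c.png',cv2.resize(c['frame'][290:450,230:430],None,fx=3,fy=3)[:,:,::-1])
E
```

```text
time: 5.75
ee_pos: [0.4773, -0.1922, 0.0859]
ee_rot: [-0.705, 0.045, 0.706, 0.045]
force: [-0.7, -0.6, -3.1]
gripper_width: 0.0099
```

View pics/s2c.png

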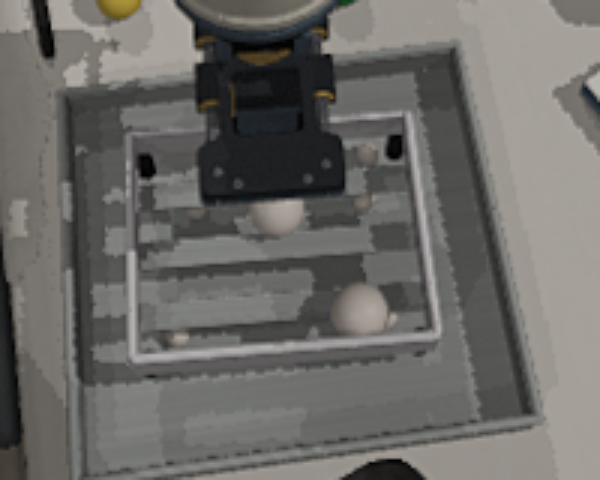

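Five beads show partly hidden, seemingly under the bars. Another shake, then I'll check whether they stay put when the sieve moves.

```bash
python3 -m jog '[0,-0.08,0,0,0,0,0, 0,0.08,0,0,0,0,0, 0,-0.08,0,0,0,0,0, 0,0.08,0,0,0,0,0, 0,-0.08,0,0,0,0,0, 0,0.08,0,0,0,0,0, 0,-0.08,0,0,0,0,0, 0,0.08,0,0,0,0,0, 0,-0.08,0,0,0,0,0, 0,0.08,0,0,0,0,0, -0.1,0,0,0,0,0,0, -0.3,0,0,0,0,0,0]'; python3 -m jog '[-0.3,0,0,0,0,0,0, -0.3,0,0,0,0,0,0]'
python3 - <<'E'
from h import *
c=cam('side','s3.png');t=cam('top')
a=cv2.resize(c['frame'][260:450,230:430],(480,456));b=cv2.resize(t['frame'][200:330,360:480],(300,325));o=np.zeros((456,780,3),np.uint8);o[:,:480]=a;o[:325,480:]=b
cv2.imwrite('pics/s3c.png',o[:,:,::-1])
E
```

```text
time: 7.3
ee_pos: [0.4764, -0.1907, 0.1455]
ee_rot: [-0.704, 0.044, 0.707, 0.045]
force: [-0.1, -0.4, -1.9]
gripper_width: 0.0101
time: 7.55
ee_pos: [0.4787, -0.1908, 0.2092]
ee_rot: [0.707, -0.044, -0.705, -0.044]
force: [0.1, 1.0, -3.4]
gripper_width: 0.0097
```

View pics/s3c.png

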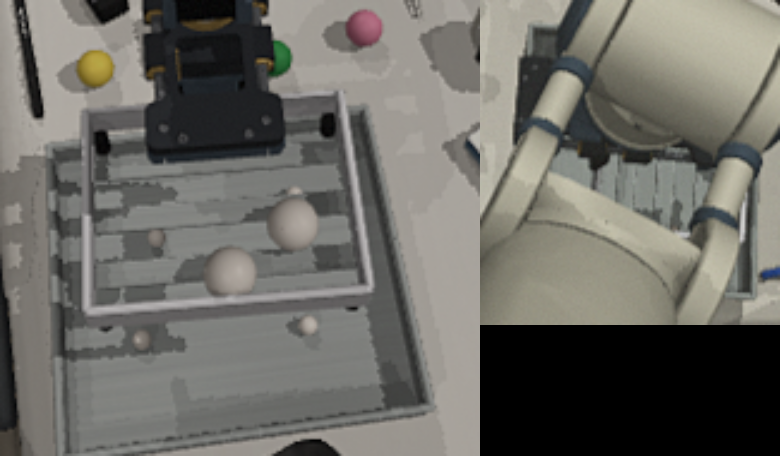

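```bash
python3 -m jog '[0,-0.2,0,0,0,0,0, 0,-0.45,0.02,0,0,0,0, 0,-0.7,0.04,0,0,0,0, 0,-0.9,0.06,0,0,0,0, 0,-0.95,0.06,0,0,0,0, 0,-0.95,0.06,0,0,0,0]'
python3 - <<'E'
from h import *
c=cam('side','s4.png');w=cam('wrist')
a=cv2.resize(c['frame'][130:450,230:430],(400,560),interpolation=2);b=cv2.resize(w['frame'],(400,300));o=np.zeros((560,800,3),np.uint8);o[:,:400]=a;o[:300,400:]=b
S0=cv2.imread('pics/side0.png')[115:215,195:345,::-1]; o[300:560,400:790]=cv2.resize(S0,(390,260),interpolation=2)
cv2.imwrite('pics/s4c.png',o[:,:,::-1])
E
```

```text
time: 8.4
ee_pos: [0.4879, 0.0004, 0.2048]
ee_rot: [-0.704, 0.043, 0.708, 0.045]
force: [0.8, 0.3, -1.9]
gripper_width: 0.01
```

View pics/s4c.png

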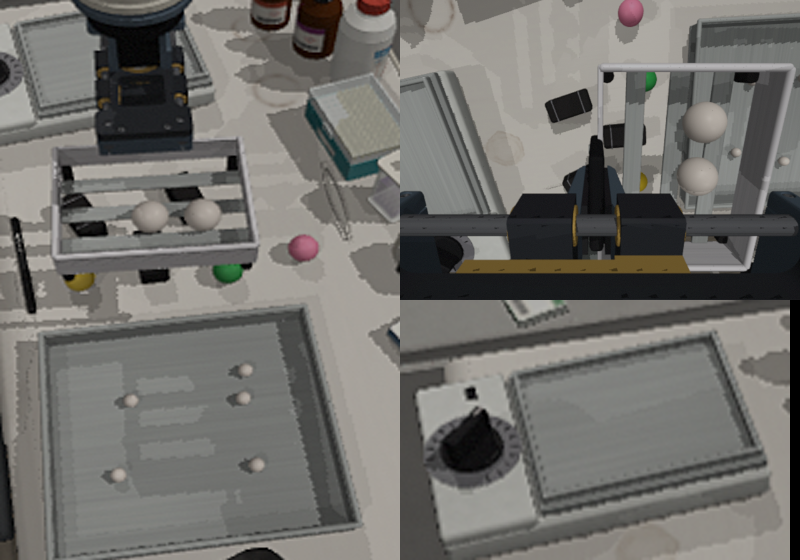

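The pan holds all five beads, at (131,400), (246,370), (243,398), (258,465) and (119,475). Only the two balls remain in the sieve. Next I cross-check the deck between the views.

Run:
```python
from h import *
S=load('side');T=load('top');W=load('wrist')
s=lambda u,v:((u-400)/2.6+195,(v-300)/2.6+115)
g=lambda u,v:(u/2.5+170,v/2.5+200)
# order: far-left(+x,+y), far-right(+x,-y), near-right(-x,-y), near-left(-x,+y)
tt=[g(40,68),g(188,57),g(200,246),g(45,258)]
ss=[s(708,345),s(755,448),s(548,500),s(525,380)]
P=[]
for a,b in zip(tt,ss):
    x,e=tri((T,*a),(S,*b));P.append(x);print(x.round(4),np.round(e[0],4),onz(S,*b,.053).round(4))
P=np.array(P);print(P.mean(0),[np.linalg.norm(P[i]-P[i-1]).round(4) for i in range(4)])
for d in (P[0]-P[3],P[1]-P[2]):print(np.degrees(np.arctan2(d[1],d[0])))
# tab level: sieve wall tilt now in wrist view - wall corners
T0=cv2.imread('pics/top0.png'); gr=cv2.cvtColor(T0,cv2.COLOR_BGR2HSV)
print(T0[260,175:262].mean(1).astype(int).tolist())
print(T0[210:345,230].mean(1).astype(int).tolist())
```

```text
[0.5728 0.3589 0.0497] 0.0006 [0.5717 0.3552 0.053 ]
[0.5846 0.2045 0.0584] 0.003 [0.5888 0.2098 0.053 ]
[0.3889 0.1916 0.0483] 0.0016 [0.3907 0.188  0.053 ]
[0.3813 0.3491 0.0484] 0.0042 [0.3857 0.3454 0.053 ]
[0.48189829 0.27604305 0.05118563] [np.float64(0.1918), np.float64(0.1551), np.float64(0.1964), np.float64(0.1577)]
2.914726528090813
3.7658272127169905
[181, 182, 188, 146, 124, 132, 149, 147, 74, 121, 134, 127, 123, 140, 148, 146, 145, 142, 146, 145, 146, 143, 140, 146, 144, 148, 149, 149, 144, 146, 145, 145, 145, 142, 148, 145, 147, 137, 135, 139, 141, 138, 140, 135, 141, 139, 133, 140, 134, 136, 141, 139, 139, 137, 137, 136, 142, 140, 137, 134, 137, 142, 138, 130, 134, 136, 135, 137, 139, 141, 114, 146, 95, 112, 123, 100, 163, 165, 100, 112, 169, 175, 176, 165, 163, 159, 162]
[179, 177, 179, 179, 178, 180, 182, 182, 172, 144, 137, 102, 59, 79, 79, 118, 138, 134, 135, 134, 135, 133, 135, 138, 136, 135, 135, 137, 139, 136, 134, 139, 138, 137, 139, 139, 137, 140, 137, 140, 139, 140, 139, 139, 137, 140, 136, 136, 137, 136, 136, 136, 136, 138, 135, 136, 137, 139, 136, 135, 136, 139, 138, 137, 137, 134, 138, 137, 137, 135, 138, 135, 139, 134, 132, 135, 133, 134, 135, 134, 133, 133, 134, 133, 130, 139, 135, 137, 127, 134, 105, 79, 77, 102, 129, 171, 189, 184, 145, 92, 90, 96, 93, 99, 89, 90, 91, 86, 90, 86, 85, 82, 83, 84, 80, 80, 82, 92, 86, 87, 84, 94, 93, 96, 95, 89, 99, 160, 182, 149, 87, 62, 69, 76, 68]
```

Run:
```python
from h import *
T=load('top')
for u,v in ((184,260),(244.5,260),(230,225),(230,299.5)): print(onz(T,u,v,.048).round(4))
go([.4766,.3454,.20],np.radians(-86.4))
go([.48,.19,.205],np.radians(-91))
```

```text
[0.4878 0.362  0.048 ]
[0.486  0.2065 0.048 ]
[0.5782 0.2452 0.048 ]
[0.3852 0.2422 0.048 ]
shift [ 0.0299 -1.7098  0.2749] turn [-0.0601  0.0013  0.0006] t 8.5 q6 1.57
shift [ 0.0032 -0.9411  0.1606] turn [-0.0345  0.0013  0.0006] t 8.5 q6 1.57
```

```bash
python3 - <<'E'
from h import *
T=load('top');G=cv2.imread('pics/top0.png').mean(2)
def prof(a):
    return a.astype(int).tolist()
for v in (235,250,275,290): print(v,prof(G[v,174:192]),prof(G[v,240:260]))
for u in (195,235): print(u,prof(G[216:230,u]),prof(G[292:308,u]))
E
python3 - <<'E'
import cv2
a=cv2.imread('pics/top0.png')[210:350,170:270]
b=cv2.resize(a,None,fx=4,fy=4,interpolation=cv2.INTER_CUBIC)
cv2.imwrite('pics/deck0.png',b)
E
```

```text
235 [179, 177, 181, 158, 121, 99, 146, 146, 81, 119, 122, 127, 139, 140, 146, 148, 146, 146] [129, 137, 144, 98, 138, 114, 102, 118, 84, 168, 169, 130, 102, 152, 168, 171, 171, 171, 171, 173]
250 [177, 181, 183, 150, 163, 155, 119, 148, 111, 93, 120, 129, 125, 141, 145, 149, 148, 143] [137, 133, 138, 144, 87, 139, 116, 108, 117, 77, 165, 164, 143, 99, 166, 177, 173, 172, 170, 170]
275 [181, 181, 180, 185, 119, 165, 140, 90, 152, 137, 92, 124, 131, 124, 141, 144, 148, 149] [135, 137, 136, 138, 141, 140, 117, 143, 96, 110, 128, 100, 160, 164, 104, 105, 159, 158, 170, 167]
290 [195, 180, 178, 181, 188, 105, 135, 143, 130, 157, 99, 99, 128, 128, 123, 139, 144, 145] [137, 138, 138, 139, 137, 138, 140, 115, 145, 94, 110, 126, 85, 159, 164, 107, 104, 154, 161, 158]
195 [180, 177, 180, 177, 179, 172, 142, 150, 115, 68, 84, 90, 126, 148] [144, 144, 144, 146, 145, 144, 144, 145, 138, 124, 146, 124, 94, 88, 103, 98]
235 [177, 183, 161, 147, 134, 80, 72, 87, 81, 119, 139, 137, 135, 135] [137, 139, 138, 139, 137, 136, 140, 134, 94, 74, 87, 94, 162, 192, 183, 182]
```

View pics/deck0.png

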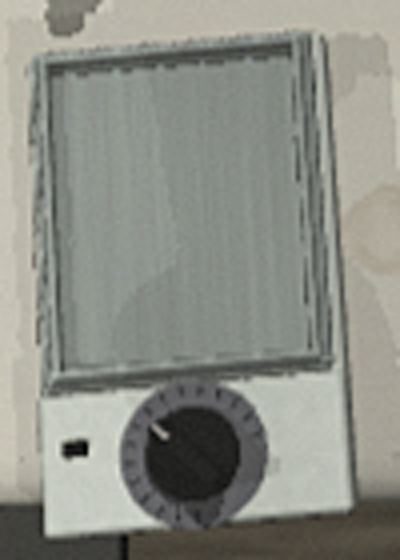

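Run:
```python
from h import *
T=load('top')
def line(p,q,z): return onz(T,*p,z)[:2],onz(T,*q,z)[:2]
TL,TR,BR,BL=(183.3,227.3),(243.3,224.5),(248.3,299.5),(185.7,303)
m=lambda a,b:((a[0]+b[0])/2,(a[1]+b[1])/2)
l=onz(T,*m(TL,BL),.046);r=onz(T,*m(TR,BR),.056);t=onz(T,*m(TL,TR),.046);b=onz(T,*m(BL,BR),.056)
print(l,r,t,b,np.linalg.norm(l-r),np.linalg.norm(t-b)); print((l+r)/2,(t+b)/2)
for p,q,z in((TL,BL,.046),(TR,BR,.056)):
    d=onz(T,*p,z)-onz(T,*q,z);print(np.degrees(np.arctan2(d[1],d[0])))
# dial disc center (195,452)/4 , pointer (160,430)
print(onz(T,170+195/4,210+455/4,.06))
```

```text
[0.47472029 0.36074838 0.046     ] [0.47968438 0.20204577 0.056     ] [0.57675965 0.28890001 0.046     ] [0.38061034 0.27366088 0.056     ] 0.1590948188533178 0.19699437380440357
[0.47720234 0.28139707 0.051     ] [0.478685   0.28128045 0.051     ]
3.4923989336606778
4.392582251799828
[0.32423673 0.26747471 0.06      ]
```

The deck field corners fit 159 x 197 mm, centred at (0.478, 0.281) with yaw about 3.6 degrees. Moving the sieve there.

```bash
python3 -m jog '[0,-0.2,0.03,0,0,0,0, 0,-0.45,0.07,-0.01,0,0,0, 0,-0.7,0.12,-0.03,0,0,0, 0,-0.9,0.15,-0.06,0,0,0, 0,-0.95,0.16,-0.06,0,0,0, 0,-0.95,0.16,-0.06,0,0,0]'
python3 - <<'E'
from h import *
go([.4736,.3512,.14],np.radians(-86.4))
E
```

```text
time: 9.25
ee_pos: [0.4805, 0.1912, 0.2054]
ee_rot: [-0.705, -0.022, 0.708, -0.021]
force: [0.1, -0.3, -3.3]
gripper_width: 0.0096
shift [ 0.3284 -0.8001 -0.0166] turn [-0.0004  0.0014  0.0006] t 9.25 q6 1.77
```

```bash
python3 -m jog '[0,-0.2,0,0,0,0,0, 0,-0.4,0,0,0,0,0, 0,-0.6,-0.01,0,0,0,0, 0.0,-0.77,-0.017,0,0,0,0, 0.1,-0.8,-0.017,0,0,0,0, 0.25,-0.8,-0.017,0,0.001,0,0, 0.32,-0.8,-0.017,0,0.001,0,0, 0.32,-0.8,-0.017,0,0.001,0,0]'
python3 - <<'E'
from h import *
go([.4736,.3512,.11],np.radians(-86.4))
c=cam('side','s5.png');w=cam('wrist')
a=cv2.resize(c['frame'][90:230,190:390],(800,560),interpolation=2);a[:225,:300]=cv2.resize(w['frame'],(300,225))
cv2.imwrite('pics/s5c.png',a[:,:,::-1])
E
```

```text
time: 10.25
ee_pos: [0.4738, 0.35, 0.1411]
ee_rot: [-0.706, -0.022, 0.708, -0.021]
force: [-0.3, 0.0, -2.1]
gripper_width: 0.01
shift [ 0.1555 -0.0061  0.0003] turn [-0.0009  0.0009  0.0004] t 10.25 q6 2.04
```

View pics/s5c.png

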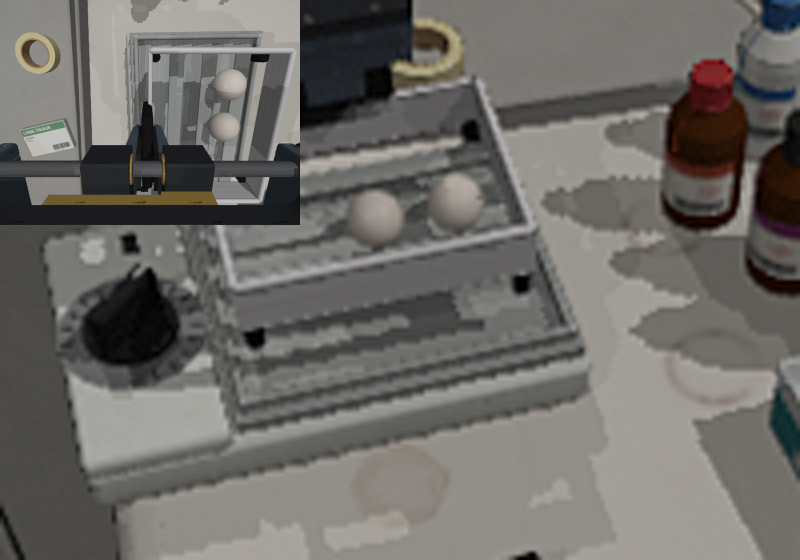

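The sieve hangs slightly above the deck, both balls in it; its front feet are at (255,338) and (521,283), inside the rim outline. Checking by ray and then lowering.

```bash
python3 - <<'E'
from h import *
c=load('side')
for z in(.07,.085): print(z,[onz(c,190+u/4,90+v/4,z).round(4) for u,v in((255,338),(521,283))])
for z in(.12,): print(z,[onz(c,190+u/4,90+v/4,z).round(4) for u,v in((238,290),(535,230))])
E
python3 -m jog '[0.08,-0.006,0,0,0.001,0,0, 0.13,-0.006,0,0,0.001,0,0, 0.145,-0.006,0,0,0.001,0,0, 0.155,-0.006,0,0,0.001,0,0, 0.155,-0.006,0,0,0.001,0,0]'
```

```text
0.07 [array([0.402 , 0.2261, 0.07  ]), array([0.5662, 0.2362, 0.07  ])]
0.085 [array([0.4026, 0.2122, 0.085 ]), array([0.5636, 0.2221, 0.085 ])]
0.12 [array([0.3986, 0.2182, 0.12  ]), array([0.5739, 0.2288, 0.12  ])]
time: 10.98
ee_pos: [0.4745, 0.3522, 0.1118]
ee_rot: [0.708, 0.022, -0.706, 0.021]
force: [-0.1, -0.3, -1.6]
gripper_width: 0.0101
```

```bash
python3 -m jog '[0.01,0,0,0,0,0,0, 0.02,0,0,0,0,0,0, 0.02,0,0,0,0,0,0, 0.02,0,0,0,0,0,0]';python3 -m jog '[0.01,0,0,0,0,0,0, 0.01,0,0,0,0,0,0, 0.01,0,0,0,0,0,0, 0.01,0,0,0,0,0,10, 0.01,0,0,0,0,0,20, 0.01,0,0,0,0,0,60, 0.01,0,0,0,0,0,100, 0.01,0,0,0,0,0,100, 0.01,0,0,0,0,0,100, 0.01,0,0,0,0,0,100]'
```

```text
time: 11.48
ee_pos: [0.4747, 0.3523, 0.108]
ee_rot: [0.708, 0.023, -0.706, 0.02]
force: [1.0, 1.4, 2.5]
gripper_width: 0.0101
time: 12.72
ee_pos: [0.4748, 0.3524, 0.1059]
ee_rot: [0.708, 0.023, -0.706, 0.02]
force: [-0.1, 1.0, 0.1]
gripper_width: 0.0658
```

```bash
python3 -m jog '[0,0,0,0,0,0,100, 0,0,0,0,0,0,100, -0.2,0,0,0,0,0,100, -0.5,0,0,0,0,0,100, -0.8,0.2,0,0,0,0,100, -0.9,0.4,0,0,0,0,100, -0.9,0.5,0,0,0,0,100, -0.9,0.5,0,0,0,0,100]'
python3 - <<'E'
from h import *
c=cam('side','s6.png');w=cam('wrist','w6.png')
a=cv2.resize(w['frame'],(640,480));b=cv2.resize(c['frame'][115:215,195:345],(300,200));a=np.vstack([a,np.zeros((120,640,3),np.uint8)]);a[400:,:300]=b
cv2.imwrite('pics/s6c.png',a[:,:,::-1])
E
```

```text
time: 13.72
ee_pos: [0.48, 0.251, 0.2851]
ee_rot: [0.708, 0.022, -0.706, 0.02]
force: [-0.8, 0.1, -1.7]
gripper_width: 0.0913
```

View pics/s6c.png

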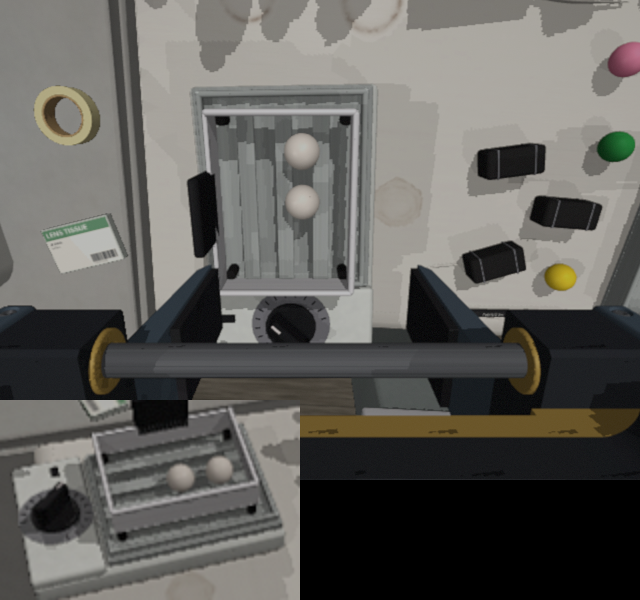

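The sieve stands inside the rim, square to it, at (205–357, 110–292); both balls are in one slot at (302,151) and (302,202). The blocks are at (511,161), (566,212) and (494,261). Now the sieve and ball positions, then the first block.

```bash
cat >> h.py <<'E'
def darks(c,zp=.026,near=None):
    f=c['frame'].max(2); m=(f<58).astype(np.uint8); m=cv2.morphologyEx(m,cv2.MORPH_CLOSE,np.ones((5,5),np.uint8))
    out=[]
    for cn in cv2.findContours(m,cv2.RETR_EXTERNAL,cv2.CHAIN_APPROX_NONE)[0]:
        if cv2.contourArea(cn)<300: continue
        b=cv2.boxPoints(cv2.minAreaRect(cn)); w=np.array([onz(c,*p,zp) for p in b])
        e=[w[1]-w[0],w[2]-w[1]]; L=[np.linalg.norm(x) for x in e]; k=int(L[1]>L[0]); d=e[k]
        if not(.05<L[k]<.09 and .025<L[1-k]<.06): continue
        print('blk px',b.mean(0).round(0),'pos',w.mean(0).round(4),'L',np.round(sorted(L),4),'len-yaw',round(np.degrees(np.arctan2(d[1],d[0]))%180,1))
def balls(c,z=.087):
    f=c['frame'].min(2)
    for cn in cv2.findContours(((f>120)).astype(np.uint8),cv2.RETR_EXTERNAL,cv2.CHAIN_APPROX_NONE)[0]:
        (u,v),r=cv2.minEnclosingCircle(cn)
        if 8<r<60 and cv2.contourArea(cn)>.6*np.pi*r*r: print('ball',round(u),round(v),round(r),onz(c,u,v,z).round(4))
E
python3 - <<'E'
from h import *
c=load('wrist'); darks(c); balls(c)
K=[(206,112),(357,110),(352,291),(213,292)]
w=[onz(c,*k,.1) for k in K]; print(np.round(w,4).tolist(),np.mean(w,0).round(4))
for a in range(4): d=w[a-1]-w[a];print(np.linalg.norm(d).round(4),np.degrees(np.arctan2(d[1],d[0])).round(1))
print('tab px',np.argwhere((c['frame'].max(2)<58)[165:262,180:222]).min(0)+[165,180],np.argwhere((c['frame'].max(2)<58)[165:262,180:222]).max(0)+[165,180])
E
```

```text
blk px [494. 262.] pos [0.4134 0.0348 0.026 ] L [0.0417 0.0689] len-yaw 110.4
blk px [565. 213.] pos [ 0.4772 -0.0351  0.026 ] L [0.0347 0.0802] len-yaw 88.3
blk px [511. 161.] pos [0.5313 0.0391 0.026 ] L [0.0346 0.0735] len-yaw 100.3
[[0.5629, 0.3525, 0.1], [0.5724, 0.2202, 0.1], [0.3994, 0.2093, 0.1], [0.3898, 0.3493, 0.1]] [0.4811 0.2828 0.1   ]
0.1732 -179.0
0.1326 94.1
0.1734 3.6
0.1404 -86.1
tab px [171 188] [256 218]
```

Run:
```python
from h import *
c=load('wrist')
for p in((302,151),(302,202)): 
    w=onz(c,*p,.085); d=w[:2]-[.48,.282]; print(w.round(4),'X',(d@[.998,.063]).round(4),'s',(d@[-.063,.998]).round(4))
go([.529,.06,.22],np.radians(10.5))
```

```text
[0.5332 0.267  0.085 ] X 0.0522 s -0.0183
[0.4844 0.2645 0.085 ] X 0.0033 s -0.0177
shift [ 0.3209  0.9759 -0.1865] turn [4.61e-01 1.00e-04 1.10e-03] t 13.825 q6 1.88
```

```bash
python3 -m jog '[0.02,0.1,-0.02,-0.059,0,0,100, 0.1,0.25,-0.05,-0.118,0,0,100, 0.2,0.4,-0.08,-0.177,0,0,100, 0.3,0.55,-0.11,-0.236,0,0,100, 0.32,0.7,-0.14,-0.295,0,0,100, 0.32,0.85,-0.17,-0.354,0,0,100, 0.32,0.976,-0.187,-0.413,0,0,100, 0.32,0.976,-0.187,-0.472,0,0,100, 0.32,0.976,-0.187,-0.539,0,0,100, 0.32,0.976,-0.187,-0.539,0,0,100, 0.32,0.976,-0.187,-0.539,0,0,100]'
python3 - <<'E'
from h import *
c=cam('wrist','w7.png'); darks(c,.026); go([.529,.037,.12],np.radians(10.5))
E
```

```text
time: 15.2
ee_pos: [0.529, 0.0606, 0.2197]
ee_rot: [0.454, 0.543, -0.452, 0.543]
force: [-0.0, 0.0, -0.3]
gripper_width: 0.0909
blk px [247. 290.] pos [ 0.4761 -0.0369  0.026 ] L [0.0316 0.0729] len-yaw 87.4
blk px [310. 232.] pos [0.5297 0.0371 0.026 ] L [0.0298 0.0668] len-yaw 100.8
blk px [191. 216.] pos [0.4123 0.0321 0.026 ] L [0.0384 0.0658] len-yaw 110.5
blk px [606.  23.] pos [0.744  0.2634 0.026 ] L [0.0359 0.0543] len-yaw 10.3
shift [ 0.499  -0.0222  0.1166] turn [-0.001  -0.0008 -0.0005] t 15.25 q6 -0.18
```

```bash
python3 - <<'E'
from h import *
go([.5293,.0368,.006],np.radians(10.8))
E
python3 -m jog '[0.2,-0.022,0.118,0,0,0,100, 0.5,-0.022,0.118,0,0,0,100, 0.8,-0.022,0.118,0,0,0,100, 0.98,-0.022,0.118,-0.002,0,0,100, 0.98,-0.022,0.118,-0.002,0,0,100, 0.98,-0.022,0.118,0,0,0,100]'
python3 - <<'E'
from h import *
go([.5293,.0368,.006],np.radians(10.8))
E
```

```text
shift [ 1.069  -0.0219  0.1193] turn [-0.0026 -0.0008 -0.0005] t 15.25 q6 -0.18
time: 16.0
ee_pos: [0.53, 0.0371, 0.025]
ee_rot: [0.455, 0.543, -0.452, 0.543]
force: [0.6, -0.2, 0.4]
gripper_width: 0.0913
shift [ 0.095 -0.004  0.001] turn [-0.0031 -0.0007 -0.001 ] t 16.0 q6 -0.23
```

```bash
python3 -m jog '[0.09,-0.004,0,0,0,0,100, 0.09,-0.004,0,0,0,0,0, 0.09,-0.004,0,0,0,0,0, 0.09,-0.004,0,0,0,0,0, 0.09,-0.004,0,0,0,0,0, 0.09,-0.004,0,0,0,0,0, 0.09,-0.004,0,0,0,0,0, 0.09,-0.004,0,0,0,0,0, 0.09,-0.004,0,0,0,0,0, -0.2,0,0,0,0,0,0, -0.5,0,0,0,0,0,0, -0.7,0,0,0,0,0,0]'
python3 - <<'E'
from h import *
go([.525,.22,.18],np.radians(60))
go([.5248,.3179,.18],np.radians(93.6))
E
```

```text
time: 17.5
ee_pos: [0.5299, 0.0367, 0.1675]
ee_rot: [0.455, 0.542, -0.452, 0.543]
force: [0.9, -0.3, -1.1]
gripper_width: 0.0316
shift [-0.06    0.139  -0.9064] turn [-2.764e-01  1.000e-04 -1.700e-03] t 17.5 q6 -0.23
shift [-0.0587  0.225  -1.3883] turn [-0.4631  0.0006 -0.0017] t 17.5 q6 -0.23
```

```bash
python3 -m jog '[-0.06,0.03,-0.15,-0.05,0,0,0, -0.06,0.06,-0.35,-0.11,0,0,0, -0.06,0.09,-0.55,-0.17,0,0,0, -0.06,0.12,-0.75,-0.23,0,0,0, -0.06,0.15,-0.9,-0.29,0,0,0, -0.06,0.16,-1,-0.35,0,0,0, -0.06,0.16,-1,-0.41,0,0,0, -0.06,0.16,-1,-0.463,0,0,0, -0.06,0.16,-1,-0.463,0,0,0, -0.06,0.16,-1,-0.463,0,0,0]'
python3 - <<'E'
from h import *
go([.5248,.3179,.12],np.radians(93.6))
go([.5248,.3179,.078],np.radians(93.6))
E
```

```text
time: 18.75
ee_pos: [0.5257, 0.2391, 0.18]
ee_rot: [-0.02, 0.705, 0.021, 0.708]
force: [0.8, 0.1, -0.5]
gripper_width: 0.0315
shift [0.3008 0.393  0.017 ] turn [-0.0015  0.0014 -0.0007] t 18.75 q6 -1.31
shift [0.5108 0.3925 0.0161] turn [-0.0015  0.0014 -0.0007] t 18.75 q6 -1.31
```

```bash
python3 -m jog '[0,0.2,0.01,0,0,0,0, 0,0.36,0.017,0,0,0,0, 0.1,0.393,0.017,0,0.001,0,0, 0.24,0.393,0.017,0,0.001,0,0, 0.25,0.393,0.017,0,0.001,0,0, 0.25,0.393,0.017,0,0.001,0,0]'
python3 - <<'E'
from h import *
c=cam('wrist','w8.png');s=cam('side')
a=np.vstack([c['frame'],np.zeros((120,640,3),np.uint8)]);a[380:,:330]=cv2.resize(s['frame'][115:215,195:345],(330,220))
cv2.imwrite('pics/w8c.png',a[:,:,::-1]);go([.5248,.3179,.079],np.radians(93.6))
E
```

```text
time: 19.5
ee_pos: [0.5249, 0.3174, 0.1304]
ee_rot: [-0.019, 0.706, 0.021, 0.707]
force: [0.1, -0.3, -0.2]
gripper_width: 0.0316
shift [ 2.604e-01 -1.000e-04 -3.200e-03] turn [-0.0017  0.0008 -0.0009] t 19.6 q6 -1.18
```

View pics/w8c.png

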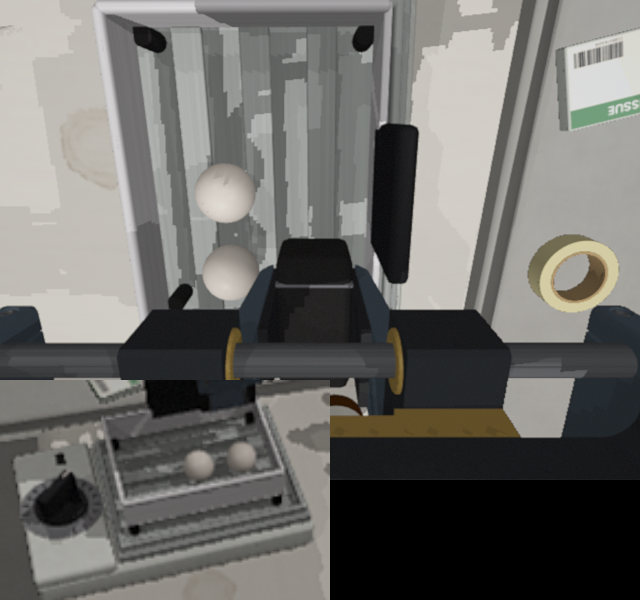

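The block is centred between the balls and the tab-side wall, with about 4 mm beside each finger by my estimate. Lowering.

```bash
python3 -m jog '[0.1,0,-0.003,0,0,0,0, 0.2,0,-0.003,0,0,0,0, 0.25,0,-0.003,0,0,0,0, 0.25,0,-0.003,0,0,0,0]';python3 -m jog '[0.005,0,0,0,0,0,0, 0.01,0,0,0,0,0,0, 0.01,0,0,0,0,0,0]'
```

```text
time: 20.1
ee_pos: [0.5248, 0.3178, 0.0811]
ee_rot: [-0.019, 0.706, 0.021, 0.708]
force: [0.0, 0.4, -0.4]
gripper_width: 0.032
time: 20.48
ee_pos: [0.5249, 0.3179, 0.0794]
ee_rot: [-0.019, 0.706, 0.021, 0.708]
force: [-0.3, -0.4, -1.6]
gripper_width: 0.0319
```

```bash
python3 -m jog '[0.008,0,0,0,0,0,0, 0.014,0,0,0,0,0,0, 0.014,0,0,0,0,0,0, 0.012,0,0,0,0,0,39, 0.012,0,0,0,0,0,39, 0.01,0,0,0,0,0,39, 0,0,0,0,0,0,39, -0.1,0,0,0,0,0,39, -0.3,0,0,0,0,0,39, -0.6,0,0,0,0,0,39, -0.6,0,0,0,0,0,100]'
python3 - <<'E'
from h import *
go([.4123,.15,.20],np.radians(60))
go([.4123,.05,.20],np.radians(20.5))
E
```

```text
time: 21.85
ee_pos: [0.5268, 0.3186, 0.2043]
ee_rot: [-0.018, 0.703, 0.022, 0.71]
force: [-0.2, -0.2, 0.1]
gripper_width: 0.0429
shift [ 0.0105 -0.809  -0.6201] turn [ 0.1849  0.0025 -0.0027] t 21.85 q6 -1.18
shift [ 0.0072 -1.3081 -0.6487] turn [ 0.4043  0.0015 -0.0036] t 21.85 q6 -1.18
```

```bash
python3 -m jog '[0,-0.2,-0.1,0.04,0,0,100, 0,-0.4,-0.25,0.1,0,0,100, 0,-0.6,-0.4,0.16,0,0,100, 0,-0.8,-0.5,0.21,0,0,100, 0,-0.95,-0.6,0.27,0,0,100, 0,-1,-0.65,0.32,0,0,100, 0,-1,-0.65,0.37,0,0,100, 0,-1,-0.65,0.404,0,0,100, 0,-1,-0.65,0.404,0,0,100]'
python3 - <<'E'
from h import *
c=cam('wrist'); darks(c,.026); go([.4115,.05,.20],np.radians(20.5))
E
```

```text
time: 22.98
ee_pos: [0.4083, 0.1114, 0.2016]
ee_rot: [0.406, 0.58, -0.399, 0.583]
force: [0.7, 0.5, -0.1]
gripper_width: 0.0911
blk px [284. 286.] pos [0.4084 0.0336 0.026 ] L [0.0314 0.0713] len-yaw 108.6
blk px [583.  26.] pos [0.5599 0.3341 0.026 ] L [0.0398 0.09  ] len-yaw 20.7
shift [ 0.0065 -0.094   0.2931] turn [ 0.0011 -0.0009 -0.0035] t 23.025 q6 -0.24
```

```bash
python3 -m jog '[0,-0.06,0.2,0,0,0,100, 0.006,-0.094,0.33,0,0,-0.003,100, 0.006,-0.094,0.33,0,0,-0.003,100, 0.006,-0.094,0.33,0,0,-0.003,100]'
python3 - <<'E'
from h import *
c=cam('wrist'); darks(c,.026);darks(c,.032); go([.410,.032,.006],np.radians(19.5))
E
```

```text
time: 23.52
ee_pos: [0.414, 0.0434, 0.2]
ee_rot: [0.403, 0.583, -0.401, 0.581]
force: [-0.2, 0.2, 0.2]
gripper_width: 0.0912
blk px [304. 223.] pos [0.4089 0.0317 0.026 ] L [0.0297 0.0671] len-yaw 111.0
blk px [304. 223.] pos [0.4084 0.0332 0.032 ] L [0.0292 0.0659] len-yaw 111.0
shift [ 0.9699 -0.0403  0.0504] turn [ 0.0071 -0.0009 -0.0004] t 23.575 q6 -0.41
```

```bash
python3 -m jog '[0.2,-0.045,0.043,0,0,0,100, 0.5,-0.045,0.043,0,0,0,100, 0.8,-0.045,0.043,0,0,0,100, 0.965,-0.045,0.043,0,0,0,100, 0.965,-0.045,0.043,0,0,0,100, 0.965,-0.045,0.043,0,0,0,0, 0.965,-0.045,0.043,0,0,0,0, 0.965,-0.045,0.043,0,0,0,0, 0.965,-0.045,0.043,0,0,0,0, 0.965,-0.045,0.043,0,0,0,0, 0.965,-0.045,0.043,0,0,0,0, 0.965,-0.045,0.043,0,0,0,0]'; python3 -m jog '[0,0,0,0,0,0,0, 0,0,0,0,0,0,0, -0.3,0,0,0,0,0,0, -0.6,0,0,0,0,0,0, -0.85,0,0,0,0,0,0, -0.85,0,0,0,0,0,0]';  python3 - <<'E'
from h import *
go([.4549,.3135,.18],np.radians(93.6))
E
```

```text
time: 25.08
ee_pos: [0.4086, 0.033, 0.007]
ee_rot: [0.403, 0.583, -0.401, 0.581]
force: [-0.5, 0.7, 3.3]
gripper_width: 0.0321
time: 25.82
ee_pos: [0.4103, 0.0324, 0.18]
ee_rot: [0.404, 0.581, -0.399, 0.583]
force: [-0.2, -0.4, -1.4]
gripper_width: 0.0318
shift [ 0.0053  0.7071 -1.2351] turn [-0.4045  0.0013 -0.002 ] t 25.825 q6 -0.43
```

```bash
python3 -m jog '[0,0.1,-0.2,-0.05,0,0,0, 0,0.2,-0.4,-0.1,0,0,0, 0,0.35,-0.6,-0.16,0,0,0, 0,0.5,-0.8,-0.22,0,0,0, 0,0.6,-0.95,-0.28,0,0,0, 0,0.7,-1,-0.34,0,0,0, 0,0.7,-1,-0.39,0,0,0, 0,0.7,-1,-0.404,0.001,-0.002,0, 0,0.7,-1,-0.404,0.001,-0.002,0]'
python3 - <<'E'
from h import *
c=cam('wrist','w9.png')
for n,p in (('ball0',(.533,.267,.085)),('ball1',(.484,.2645,.085))): print(n,proj(c,p))
go([.4549,.3135,.13],np.radians(93.6))
E
```

```text
time: 26.95
ee_pos: [0.4698, 0.2689, 0.1797]
ee_rot: [-0.022, 0.707, 0.021, 0.706]
force: [-0.0, -0.6, -0.8]
gripper_width: 0.0318
ball0 (np.float64(306.68919513261716), np.float64(318.14062968950964))
ball1 (np.float64(306.9492097292788), np.float64(258.48676532913294))
shift [ 0.2497  0.2277 -0.061 ] turn [-0.0009 -0.0002  0.0004] t 27.0 q6 -1.22
```

```bash
python3 -m jog '[0,0.2,-0.03,0,0,0,0, 0.1,0.228,-0.07,0,0,0,0, 0.25,0.228,-0.07,0,0,0,0, 0.25,0.228,-0.07,0,0,0,0]'
python3 - <<'E'
from h import *
c=cam('wrist','w9.png')
cv2.imwrite('pics/w9c.png',c['frame'][:,:,::-1]);go([.453,.3134,.078],np.radians(93.6))
E
```

```text
time: 27.5
ee_pos: [0.4517, 0.3127, 0.1281]
ee_rot: [-0.022, 0.708, 0.02, 0.705]
force: [0.2, -0.4, -0.0]
gripper_width: 0.0318
shift [0.2572 0.0019 0.0028] turn [-0.0012 -0.0008  0.0006] t 27.55 q6 -1.13
```

View pics/w9c.png

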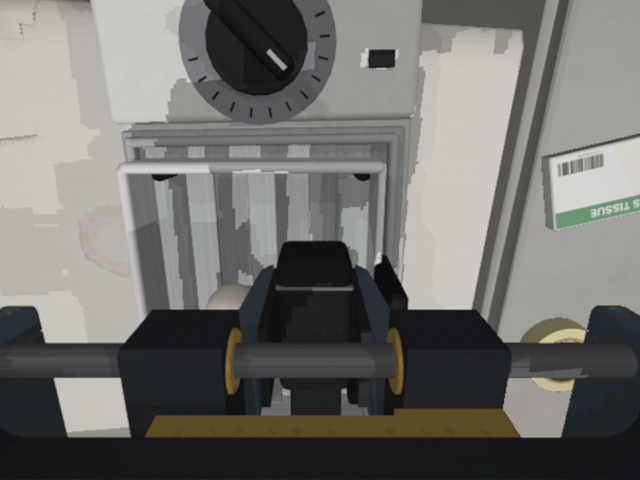

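Block 2 hangs over the strip in line with block 1, clear of wall and ball (partly visible at (232,297)). The dial's white pointer is at (277,60), toward +x/+y. Lowering.

```bash
python3 -m jog '[0.1,0.002,0.003,0,0,0,0, 0.2,0.002,0.003,0,0,0,0, 0.25,0.002,0.003,0,0,0,0, 0.258,0.002,0.003,0,0,0,0, 0.258,0.002,0.003,0,0,0,0, 0.257,0.002,0.003,0,0,0,39, 0.257,0.002,0.003,0,0,0,39, 0.255,0.002,0.003,0,0,0,39]'; python3 -m jog '[0,0,0,0,0,0,39, -0.1,0,0,0,0,0,39, -0.3,0,0,0,0,0,39, -0.6,0,0,0,0,0,39, -0.6,0,0,0,0,0,100]'
python3 - <<'E'
from h import *
go([.476,.12,.20],np.radians(-2))
go([.476,-.02,.20],np.radians(-2))
E
```

```text
time: 28.55
ee_pos: [0.4531, 0.3135, 0.0787]
ee_rot: [-0.022, 0.708, 0.02, 0.706]
force: [0.2, 0.5, -0.2]
gripper_width: 0.0357
time: 29.18
ee_pos: [0.4554, 0.3149, 0.2029]
ee_rot: [-0.02, 0.705, 0.021, 0.708]
force: [0.6, 0.1, -0.3]
gripper_width: 0.0429
shift [ 0.0136 -0.9787  0.0453] turn [-0.4701  0.0015  0.0007] t 29.175 q6 -1.13
shift [ 0.0125 -1.6774  0.0039] turn [-0.4701  0.0015  0.0007] t 29.175 q6 -1.13
```

```bash
python3 -m jog '[0,-0.2,0.01,0.059,0,0,100, 0,-0.4,0.02,0.118,0,0,100, 0,-0.6,0.03,0.177,0,0,100, 0,-0.8,0.04,0.236,0,0,100, 0,-1,0.04,0.295,0,0,100, 0,-1,0.04,0.354,0,0,100, 0,-1,0.04,0.413,0,0,100, 0,-1,0.04,0.472,0,0,100, 0,-1,0.04,0.53,0,0,100, 0,-1,0.04,0.53,0,0,100]'
python3 - <<'E'
from h import *
c=cam('wrist'); darks(c,.026); go([.476,-.02,.20],np.radians(-2))
E
```

```text
time: 30.42
ee_pos: [0.4748, 0.1156, 0.2021]
ee_rot: [0.51, 0.491, -0.507, 0.492]
force: [-0.4, 0.4, 0.6]
gripper_width: 0.091
shift [0.0103 0.0264 0.6776] turn [ 0.0013 -0.0005 -0.0012] t 30.475 q6 0.15
```

```bash
python3 -m jog '[0,0,0.2,0,0,0,100, 0,0.02,0.45,0,0,0,100, 0,0.026,0.7,0,0,0,100, 0,0.026,0.7,0,0,0,100, 0,0.026,0.7,0,0,0,100]'
python3 - <<'E'
from h import *
c=cam('wrist','w10.png'); darks(c,.026); go([.476,-.038,.006],np.radians(-2.2))
E
```

```text
time: 31.1
ee_pos: [0.4756, -0.0242, 0.2019]
ee_rot: [0.508, 0.492, -0.506, 0.493]
force: [0.6, -0.1, -0.1]
gripper_width: 0.0916
blk px [314. 228.] pos [ 0.4758 -0.0387  0.026 ] L [0.03  0.067] len-yaw 87.6
shift [9.795e-01 7.000e-04 7.290e-02] turn [ 0.0032 -0.0006 -0.0011] t 31.15 q6 -0.15
```

```bash
python3 -m jog '[0.2,0,0.073,0.004,0,0,100, 0.5,0,0.073,0.004,0,0,100, 0.8,0,0.073,0.004,0,0,100, 0.972,0,0.073,0.004,0,0,100, 0.972,0,0.073,0.004,0,0,100, 0.972,0,0.073,0.004,0,0,0, 0.972,0,0.073,0.004,0,0,0, 0.972,0,0.073,0.004,0,0,0, 0.972,0,0.073,0.004,0,0,0, 0.972,0,0.073,0.004,0,0,0, 0.972,0,0.073,0.004,0,0,0, 0.972,0,0.073,0.004,0,0,0]'; python3 -m jog '[0,0,0,0,0,0,0, 0,0,0,0,0,0,0, -0.3,0,0,0,0,0,0, -0.6,0,0,0,0,0,0, -0.85,0,0,0,0,0,0, -0.85,0,0,0,0,0,0]';  python3 - <<'E'
from h import *
go([.43,.15,.18],np.radians(3.6))
go([.4315,.2559,.18],np.radians(3.6))
E
```

```text
time: 32.65
ee_pos: [0.4759, -0.0381, 0.0075]
ee_rot: [0.511, 0.489, -0.509, 0.49]
force: [0.7, 0.0, 2.2]
gripper_width: 0.0316
time: 33.4
ee_pos: [0.4771, -0.0387, 0.1808]
ee_rot: [0.513, 0.487, -0.508, 0.492]
force: [0.8, -0.1, -0.9]
gripper_width: 0.0317
shift [ 0.002  -0.2739 -0.9331] turn [-0.033  -0.0001 -0.0031] t 33.4 q6 -0.17
shift [ 0.0023 -0.2881 -1.4625] turn [-0.033  -0.0001 -0.0031] t 33.4 q6 -0.17
```

```bash
python3 -m jog '[0,-0.06,-0.2,-0.01,0,0,0, 0,-0.12,-0.45,-0.02,0,0,0, 0,-0.2,-0.7,-0.033,0,0,0, 0,-0.27,-0.93,-0.033,0,-0.003,0, 0,-0.27,-0.93,-0.033,0,-0.003,0, 0,-0.27,-0.93,-0.033,0,-0.003,0]';  python3 - <<'E'
from h import *
go([.4315,.2559,.18],np.radians(3.6))
c=cam('wrist')
cv2.imwrite('pics/w11c.png',c['frame'][:,:,::-1])
E
```

```text
time: 34.15
ee_pos: [0.4304, 0.1491, 0.1796]
ee_rot: [0.484, 0.516, -0.484, 0.515]
force: [-0.2, -1.2, -0.6]
gripper_width: 0.032
shift [-0.0018  0.0394 -0.5325] turn [0.0002 0.     0.0003] t 34.15 q6 0.14
```

View pics/w11c.png

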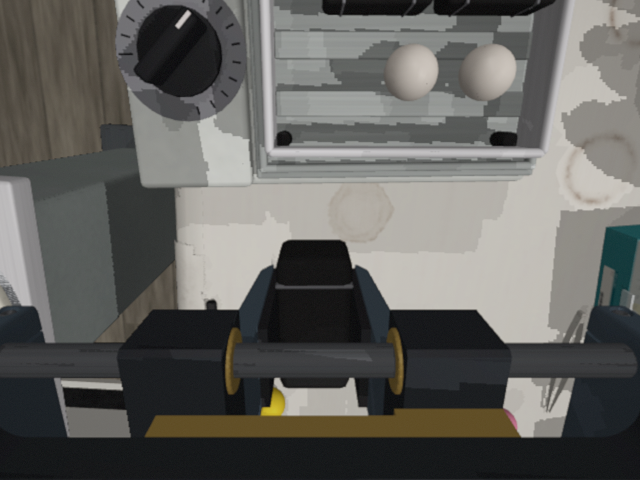

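Both blocks lie side by side along the tab wall at (375,5) and (495,5), the balls at (411,72) and (488,72). The near-end corner is free for block 3.

Run:
```python
from h import *
c=load('wrist')
def S(n,p,z):
    w=onz(c,*p,z); d=w[:2]-[.48,.282]; print(n,w.round(4),'X',(d@[.998,.063]).round(4),'s',(d@[-.063,.998]).round(4))
S('b1',(411,72),.085);S('b0',(488,72),.085);S('wall near inner',(274,100),.1);S('wall -s inner',(400,148),.1);S('blk bottom edge R',(375,12),.072);S('blk left',(325,11),.09)
S('wall far inner',(541,100),.1);S('dial c',(180,52),.06);S('dial ptr',(183,18),.07)
```

```text
b1 [0.4843 0.2647 0.085 ] X 0.0032 s -0.0175
b0 [0.5332 0.2678 0.085 ] X 0.0522 s -0.0175
wall near inner [0.3994 0.2419 0.1   ] X -0.083 s -0.035
wall -s inner [0.4801 0.2182 0.1   ] X -0.004 s -0.0637
blk bottom edge R [0.4594 0.3001 0.072 ] X -0.0195 s 0.0193
blk left [0.4272 0.2944 0.09  ] X -0.0519 s 0.0157
wall far inner [0.5625 0.2522 0.1   ] X 0.0805 s -0.035
dial c [0.33   0.2703 0.06  ] X -0.1505 s -0.0022
dial ptr [0.3359 0.2893 0.07  ] X -0.1433 s 0.0163
```

```bash
python3 -m jog '[0,0.02,-0.2,0,0,0,0, 0,0.044,-0.45,0,0,0,0, 0,0.044,-0.532,0,0,0,0, 0.1,0.044,-0.532,0,0,0,0, 0.3,0.044,-0.532,0,0,0,0, 0.45,0.044,-0.532,0,0,0,0, 0.48,0.044,-0.532,0,0,0,0, 0.48,0.044,-0.532,0,0,0,0]'
python3 - <<'E'
from h import *
go([.4325,.2559,.078],np.radians(3.6))
E
```

```text
time: 35.2
ee_pos: [0.4331, 0.2548, 0.0841]
ee_rot: [0.484, 0.515, -0.485, 0.515]
force: [0.9, 0.7, -0.4]
gripper_width: 0.0314
shift [ 0.0306 -0.0025 -0.0055] turn [-0.0004  0.0001  0.0003] t 35.2 q6 0.35
```

```bash
python3 -m jog '[0.015,-0.002,-0.005,0,0,0,0, 0.03,-0.002,-0.005,0,0,0,0, 0.03,-0.002,-0.005,0,0,0,0, 0.03,-0.002,-0.005,0,0,0,39, 0.03,-0.002,-0.005,0,0,0,39, 0.03,-0.002,-0.005,0,0,0,39, 0.02,-0.002,-0.005,0,0,0,39, -0.1,0,0,0,0,0,39, -0.4,0,0,0,0,0,39, -0.7,0,0.1,0,0,0,39, -0.7,0,0.3,0,0,0,70, -0.7,0,0.3,0,0,0,70]'
python3 - <<'E'
from h import *
c=cam('wrist','w12.png');s=cam('side','s12.png');t=cam('top','t12.png')
a=np.vstack([c['frame'],np.zeros((120,640,3),np.uint8)]);a[380:,:330]=cv2.resize(s['frame'][115:215,195:345],(330,220));a[380:,330:]=cv2.resize(t['frame'][205:350,165:370],(310,220))
cv2.imwrite('pics/w12c.png',a[:,:,::-1]);
E
```

```text
time: 36.7
ee_pos: [0.437, 0.1933, 0.225]
ee_rot: [0.485, 0.515, -0.485, 0.515]
force: [-0.4, 0.5, 0.0]
gripper_width: 0.0526
```

View pics/w12c.png

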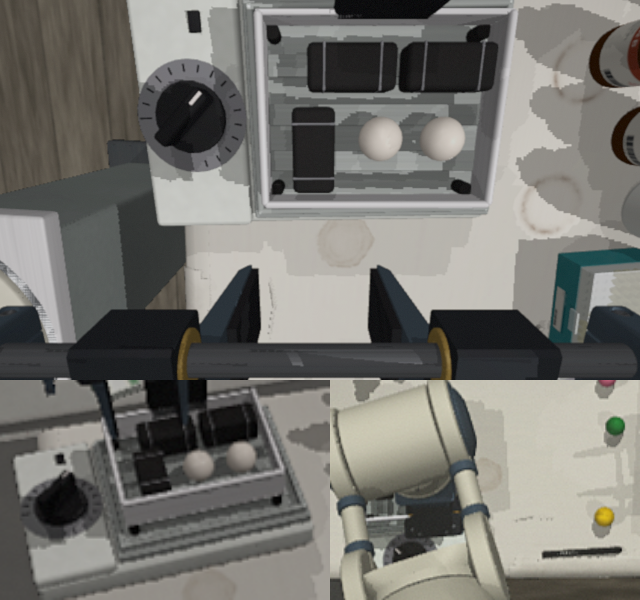

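All three blocks lie flat in the sieve at (352,66), (449,66) and (314,150), the balls are beside them, and the sieve is level. The dial's pointer is at (195,98). Next I measure the dial.

```bash
cat >> h.py <<'E'
def pointer(c,guess,r=34):
    u0,v0=[int(x) for x in guess]; f=c['frame'].min(2)
    m=np.zeros(f.shape,np.uint8); yy,xx=np.ogrid[:480,:640]; k=(xx-u0)**2+(yy-v0)**2<r*r
    m[k&(f>110)]=1
    n,l,st,ce=cv2.connectedComponentsWithStats(m)
    for i in range(1,n):
        if st[i,4]>15:
            q=np.argwhere(l==i)[:,::-1].astype(np.float32); print('ptr',ce[i].round(1),st[i],cv2.minAreaRect(q))
    d=((c['frame'].max(2)<70)&((xx-u0)**2+(yy-v0)**2<(2.2*r)**2)).astype(np.uint8)
    n,l,st,ce=cv2.connectedComponentsWithStats(d); i=1+st[1:,4].argmax(); q=np.argwhere(l==i)[:,::-1].astype(np.int32)
    print('dark',ce[i].round(1),st[i],cv2.minEnclosingCircle(q), cv2.fitEllipse(cv2.convexHull(q)))
E
python3 - <<'E'
from h import *
c=load('wrist'); np.save('pics/w12.npy',c,allow_pickle=True); pointer(c,(190,116))
for p,z in(((195,98),.075),((190,116),.06)): print(onz(c,*p,z).round(4))
print(proj(c,[.3223,.272,.055]))
go([.3223,.272,.20],np.radians(-42))
E
```

```text
ptr [194.9  97.6] [189  91  13  14  69] ((194.74708557128906, 97.71177673339844), (4.230144500732422, 15.727458000183105), 40.601295471191406)
dark [189.4 117.7] [ 154   80   73   74 4164] ((188.5, 118.63793182373047), 39.561946868896484) ((188.3918914794922, 117.61963653564453), (74.05416870117188, 76.21748352050781), 95.19330596923828)
[0.3378 0.2866 0.075 ]
[0.3288 0.2726 0.06  ]
(np.float64(184.04649398821795), np.float64(116.31304394171302))
shift [ 0.1206 -0.5476 -0.4178] turn [2.528e-01 2.000e-04 4.000e-04] t 36.85 q6 0.23
```

```bash
python3 -m jog '[0,-0.1,-0.08,0.05,0,0,50, 0,-0.25,-0.2,0.1,0,0,50, 0,-0.4,-0.3,0.15,0,0,45, 0.06,-0.5,-0.4,0.2,0,0,45, 0.12,-0.548,-0.418,0.23,0,0,45, 0.12,-0.548,-0.418,0.23,0,0,45, 0.12,-0.548,-0.418,0.23,0,0,45]'
python3 - <<'E'
from h import *
c=cam('wrist','w13.png'); g=proj(c,[.326,.272,.065]); print(g); pointer(c,g,60)
cv2.imwrite('pics/w13c.png',c['frame'][100:400,150:500,::-1])
P,Q,s=pose();print(P,s['gripper_width'],s['wrist_torque'])
E
```

```text
time: 37.72
ee_pos: [0.3226, 0.2723, 0.2003]
ee_rot: [-0.634, -0.312, 0.635, -0.311]
force: [0.7, -0.8, -1.0]
gripper_width: 0.0413
(np.float64(318.1130890553498), np.float64(222.20138137990673))
ptr [282.  200.3] [ 259  163   60   91 1838] ((285.0692138671875, 200.68299865722656), (41.843963623046875, 96.09915924072266), 26.886934280395508)
ptr [342.1 252.3] [ 289  171   89  111 2429] ((343.81024169921875, 234.3001708984375), (63.33061218261719, 110.73631286621094), 34.59228515625)
ptr [320.5 203. ] [318 195   6  17  70] ((320.5382385253906, 203.00291442871094), (4.141611576080322, 16.18296241760254), 4.398705005645752)
dark [315.9 311.8] [ 224  260  193   86 6516] ((320.0, 312.0), 96.02092742919922) ((315.9534606933594, 305.5653076171875), (90.38375091552734, 184.746826171875), 91.69493865966797)
[0.32286245 0.27225717 0.2004187 ] 0.04092067213071362 [-0.01146868 -0.0049503  -0.0181046 ]
```

Run:
```python
from h import *
c=load('wrist')
cv2.imwrite('pics/w13d.png',cv2.resize(c['frame'][140:340,200:440],(720,600))[:,:,::-1])
w=np.load('pics/w12.npy',allow_pickle=True).item()
print(tri((c,320.5,203),(w,194.9,97.6)))
```

```text
(array([0.33936479, 0.28657036, 0.08106123]), [np.float64(0.00017034862355841821), np.float64(0.0001703486235583412)])
```

View pics/w13d.png

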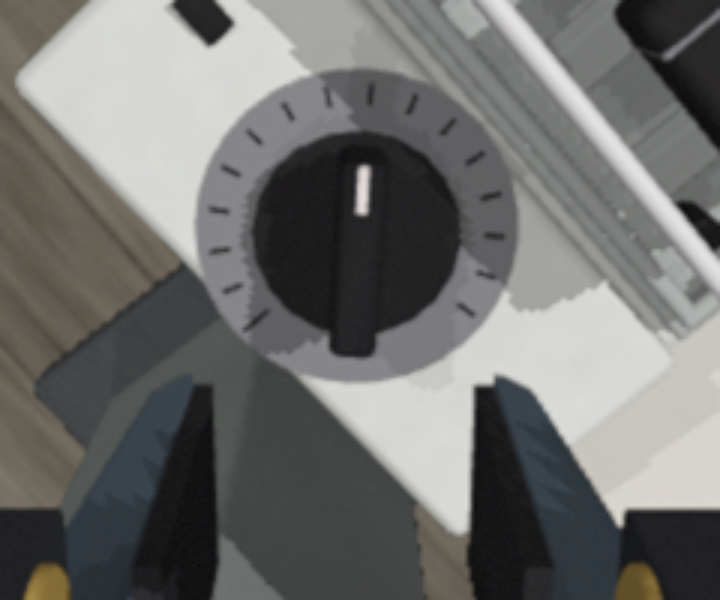

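The close view shows the bar from (364,155) to (353,350). The marks start at the long one at (257,320), and the pointer stands at about the 8th mark, so the stop is about 2.4 rad anticlockwise. Locating the axis.

Run:
```python
from h import *
c=load('wrist'); g=lambda u,v:(200+u/3,140+v/3)
a=onz(c,*g(363,156),.081);b=onz(c,*g(353,343),.081)
print(a,b,(a+b)/2,np.linalg.norm(a-b),np.degrees(np.arctan2(*(a-b)[1::-1])))
ap=onz(c,*g(364,165),.081);bp=onz(c,*g(362,214),.081);print('ptr yaw',np.degrees(np.arctan2(*(ap-bp)[1::-1])))
for z in(.046,.053):print(onz(c,*g(357,225),z),onz(c,*g(357,230),z))
P,Q,s=pose();print(np.degrees(np.arctan2(*Q.as_matrix()[:2,1][::-1])))
go([.3245,.2715,.058],np.radians(-40))
```

```text
[0.34470759 0.29297542 0.081     ] [0.31202105 0.25467931 0.081     ] [0.32836432 0.27382736 0.081     ] 0.050348804059882644 49.51853502459792
ptr yaw 50.2551957457765
[0.32758916 0.27249382 0.046     ] [0.32668198 0.27131323 0.046     ]
[0.32858139 0.27392475 0.053     ] [0.32769377 0.27276961 0.053     ]
-37.78773556800986
shift [ 0.7121  0.0094 -0.0023] turn [0.0123 0.0001 0.0002] t 37.775 q6 1.22
```

```bash
python3 -m jog '[0.2,0.018,-0.017,0.012,0,0,45, 0.45,0.018,-0.017,0.012,0,0,45, 0.6,0.018,-0.017,0.012,0,0,45, 0.68,0.018,-0.017,0.012,0,0,45, 0.71,0.018,-0.017,0.012,0,0,45, 0.71,0.018,-0.017,0.012,0,0,45]'; python3 -m jog '[0,0,0,0,0,0,0, 0,0,0,0,0,0,0, 0,0,0,0,0,0,0, 0,0,0,0,0,0,0, 0,0,0,0,0,0,0]'
python3 - <<'E'
from h import *
P,Q,s=pose();print(np.degrees(np.arctan2(*Q.as_matrix()[:2,1][::-1])),s['wrist_torque'],s['force'],s['qpos'])
E
```

```text
time: 38.52
ee_pos: [0.3281, 0.2728, 0.0586]
ee_rot: [-0.64, -0.299, 0.641, -0.299]
force: [0.7, 0.1, -0.0]
gripper_width: 0.0411
time: 39.15
ee_pos: [0.3281, 0.273, 0.0589]
ee_rot: [-0.641, -0.299, 0.641, -0.299]
force: [-2.1, 2.6, 7.2]
gripper_width: 0.0125
-39.94302994917014 [ 0.38909577  0.44494641 -0.03590892] [-2.11234127  2.5817488   7.21839832] [5.53240307e-01 4.80343024e-01 1.98978290e+00 1.32969087e-03
 6.71464414e-01 1.24933677e+00]
```

```bash
python3 -m jog '[0,0,0,-0.05,0,0,0, 0,0,0,-0.1,0,0,0, 0,0,0,-0.15,0,0,0, 0,0,0,-0.2,0,0,0, 0,0,0,-0.25,0,0,0, 0,0,0,-0.3,0,0,0, 0,0,0,-0.35,0,0,0, 0,0,0,-0.4,0,0,0, 0,0,0,-0.45,0,0,0, 0,0,0,-0.5,0,0,0, 0,0,0,-0.55,0,0,0, 0,0,0,-0.6,0,0,0]'
cat > st.py <<'E'
from h import *
P,Q,s=pose();print('jaw',np.degrees(np.arctan2(*Q.as_matrix()[:2,1][::-1])).round(2),'tq',np.round(s['wrist_torque'],2),'F',np.round(s['force'],1),'P',P.round(4),'q6',round(s['qpos'][5],2),s['gripper_width'])
E
python3 st.py
```

```text
time: 40.65
ee_pos: [0.3248, 0.2721, 0.0588]
ee_rot: [0.132, 0.696, -0.134, 0.693]
force: [-19.2, 3.9, 17.4]
gripper_width: 0.0133
jaw 68.33 tq [ 0.66  3.42 -0.08] F [-19.2   3.9  17.4] P [0.3248 0.2721 0.0588] q6 -0.64 0.013273743752967285
```

```bash
python3 -m jog '[-0.003,-0.001,-0.004,0,0,0,0, -0.003,-0.001,-0.004,0,0,0,0]'; python3 st.py
```

```text
time: 40.9
ee_pos: [0.3243, 0.2722, 0.0592]
ee_rot: [0.132, 0.696, -0.134, 0.693]
force: [4.5, -0.4, -15.7]
gripper_width: 0.0128
jaw 68.27 tq [ 0.02 -1.06 -0.04] F [  4.5  -0.4 -15.7] P [0.3243 0.2722 0.0592] q6 -0.64 0.012786713017166254
```

```bash
python3 -m jog '[0.001,0,0,-0.04,0,0,0, 0.001,0,0,-0.08,0,0,0, 0.001,0,0,-0.12,0,0,0, 0.001,0,0,-0.14,0,0,0, 0.001,0,0,-0.14,0,0,0]'; python3 st.py;  python3 -m jog '[0,0,0,-0.01,0,0,0, 0,0,0,-0.02,0,0,0, 0,0,0,-0.03,0,0,0, 0,0,0,-0.03,0,0,0]'; python3 st.py
```

```text
time: 41.52
ee_pos: [0.3242, 0.2713, 0.059]
ee_rot: [-0.022, 0.709, 0.021, 0.705]
force: [2.7, -10.7, 3.1]
gripper_width: 0.0132
jaw 93.5 tq [-2.02 -0.77  0.12] F [  2.7 -10.7   3.1] P [0.3242 0.2713 0.059 ] q6 -1.08 0.013155387446356234
time: 42.02
ee_pos: [0.324, 0.2711, 0.0591]
ee_rot: [-0.056, 0.707, 0.054, 0.703]
force: [0.5, -4.7, 1.6]
gripper_width: 0.0142
jaw 98.91 tq [-0.84 -0.36 -1.1 ] F [ 0.5 -4.7  1.6] P [0.324  0.2711 0.0591] q6 -1.17 0.014229927084203172
```

The stop is reached: torque rose to 1.1 N m, after the 8 clicks the marks predicted. Now clockwise four clicks (68.75 degrees), to jaw angle about 28.9 degrees.

```bash
python3 -m jog '[0,0,0,0.04,0,0,0, 0,0,0,0.08,0,0,0, 0,0,0,0.12,0,0,0, 0,0,0,0.16,0,0,0, 0,0,0,0.2,0,0,0, 0,0,0,0.24,0,0,0, 0,0,0,0.28,0,0,0, 0,0,0,0.32,0,0,0, 0,0,0,0.36,0,0,0, 0,0,0,0.389,0,0,0, 0,0,0,0.389,0,0,0, 0,0,0,0.389,0,0,0]'; python3 st.py
```

```text
time: 43.52
ee_pos: [0.3254, 0.2733, 0.0592]
ee_rot: [0.359, 0.61, -0.36, 0.608]
force: [0.5, 17.8, -13.4]
gripper_width: 0.0126
jaw 28.87 tq [ 3.55 -0.08 -0.14] F [  0.5  17.8 -13.4] P [0.3254 0.2733 0.0592] q6 0.05 0.012620712780059933
```

Jaw at 28.87 as planned. Relax, release, lift and check the pointer.

```bash
python3 -m jog '[0,0,0,0,0,0,0, 0,0,0,0,0,0,20, 0,0,0,0,0,0,30, 0,0,0,0,0,0,45, 0,0,0,0,0,0,45, -0.1,0,0,0,0,0,45, -0.3,0,0,0,0,0,45, -0.7,0,0,0,0,0,45, -0.7,0,0,0,0,0,45, -0.7,0,0,0,0,0,45]'; python3 st.py
python3 - <<'E'
from h import *
c=cam('wrist','w14.png'); g=proj(c,[.325,.272,.081]); print(g); pointer(c,g,55)
u,v=int(g[0]),int(g[1])
f=c['frame'].min(2)
q=None
n,l,st,ce=cv2.connectedComponentsWithStats((f>110).astype(np.uint8))
for i in range(1,n):
    if 30<st[i,4]<200 and np.hypot(*(ce[i]-g))<50:
        p=np.argwhere(l==i)[:,::-1].astype(np.float32); vx,vy,x,y=cv2.fitLine(p,2,0,.01,.01).ravel()
        a=onz(c,x+5*vx,y+5*vy,.081);b=onz(c,x-5*vx,y-5*vy,.081);print('yaw',np.degrees(np.arctan2(*(a-b)[1::-1])),(a+b)/2,st[i])
E
```

```text
time: 44.78
ee_pos: [0.3265, 0.2736, 0.2003]
ee_rot: [0.36, 0.609, -0.359, 0.608]
force: [-0.3, 0.7, 0.7]
gripper_width: 0.041
jaw 28.86 tq [ 0.06 -0.11  0.03] F [-0.3  0.7  0.7] P [0.3265 0.2736 0.2003] q6 0.05 0.041027601082206926
(np.float64(311.7731157653946), np.float64(231.6043360573984))
ptr [331.7 188.7] [303 177  50  32 525] ((329.0052185058594, 186.8925018310547), (54.00508117675781, 16.42740249633789), 34.777828216552734)
ptr [289.8 251.2] [ 257  185   99  101 2961] ((296.9984130859375, 245.06887817382812), (108.16240692138672, 69.53370666503906), 43.3397216796875)
ptr [312.8 207.5] [311 200   5  17  73] ((313.0, 208.0), (16.0, 4.0), 90.0)
ptr [358.2 255.4] [350 240  16  30  72] ((358.5, 254.99998474121094), (2.683281660079956, 32.64659881591797), 26.56505012512207)
dark [312.7 223.4] [ 278  188   70   76 3687] ((313.1917419433594, 225.65789794921875), 37.70138168334961) ((312.51580810546875, 224.7893829345703), (68.19239044189453, 74.82379913330078), 2.083008289337158)
yaw 116.02246995378074 [0.31640255 0.2893059  0.081     ] [311 200   5  17  73]
```

Run:
```python
from h import *
s=cam('side','s15.png'); a=cv2.imread('pics/s12.png')[:,:,::-1].astype(int); b=s['frame'].astype(int)
d=np.abs(a-b).max(2)
for n,(x0,x1,y0,y1) in dict(sieve_front=(255,340,150,200),pan=(240,415,310,450),forceps=(385,410,220,270)).items(): print(n,(d[y0:y1,x0:x1]>60).mean().round(4))
f=s['frame'].min(2)[310:450,240:415]; n,l,st,ce=cv2.connectedComponentsWithStats((f>135).astype(np.uint8)); print('pan bright',[(ce[i]+[240,310]).round().tolist()+[int(st[i,4])] for i in range(1,n) if 15<st[i,4]<120])
o=cv2.imread('pics/side0.png')[:,:,::-1].astype(int); print('forceps vs start',(np.abs(o-b).max(2)[220:270,385:410]>60).mean())
```

```text
sieve_front 0.0
pan 0.0
forceps 0.0
pan bright [[302.0, 311.0, 66], [353.0, 340.0, 22], [352.0, 357.0, 23], [296.0, 358.0, 17], [359.0, 395.0, 24], [290.0, 401.0, 20]]
forceps vs start 0.0
```

Five beads are in the pan, and nothing has moved. Handing in.

```bash
python3 -c "
from cell import finish_job
print(finish_job())"
```

```text
the job is handed in; nothing more can be done
None
```

I did the job in the order asked and handed it in at about 45 s of robot time. Shaking dropped all five beads into the pan, and both large balls stayed in the sieve. The sieve stands level within the deck rim, and all three black blocks lie flat in it. I turned the dial anticlockwise about 138° to its stop (torque rose to 1.1 N m), then about 69° clockwise, which is four clicks, and let go.

**Last checks:**
- The side view showed five beads in the pan. There was no change around the front of the sieve, the pan or the forceps since the blocks were placed. The forceps also matched the first picture.
- The dial pointer read about 116°, against about 119° expected for four clicks. A click is 17°, so this agrees.

**Disagreement:** my first estimate of the dial's axis was about 4 mm off. That gave side forces of up to about 19 N while turning, within the limits, and I eased the position partway through.

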